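Strip the rotary glaze sieve for washing

ROBOT

A 6-joint arm with a two-finger parallel gripper is mounted at the origin on the work surface. World frame = base frame: x ahead of the robot, y to its left, z up, the work surface at z = 0. Lengths are in m, angles in rad, forces in N, time in s.
With the tool pointing down it reaches from about 0.3 to 0.875 m from the base axis. Payload 6.4 kg.
Tool frame: the origin (TCP) lies midway between the tips of the shut fingers; the grasp point (between the pads) lies 19 mm behind it (ctrl.pinch_z is the distance from the TCP to the grasp point, in m); z points along the fingers, y is the line along which they close (so a half turn about z gives the same grasp; the last joint's range is limited). The gripper opens to 85 mm and grips with 20 to 120 N. Pads are 22 mm wide; open, the fingers measure 114 mm over their backs; the gripper's body (76 mm by 85 mm) begins 54 mm behind the grasp point. The pads swing forward as they close: fully open they stand 13 mm farther back than shut.
Start: joints at [0.967, 0.181, 1.607, -0, 1.354, -0.206], TCP at [0.223, 0.53, 0.198] pointing down, gripper open.
Joint ranges: [-2.99, 2.99], [-0.89, 2.07], [0.3, 2.58], [-1.14, 4.28], [0, 2.63], [-3.12, 3.12]. Speed limits (rad/s): [2.57, 2.57, 3.01, 3.14, 3.14, 3.14].

INTERFACE

Orientations are given as a unit quaternion [w, x, y, z].
In Python, from bench import ctrl gives the robot as it stands.
- The arm moves only by the tool apply_moves, never from a script. Its argument "moves" is a list of rows, each an object with "jaw": the opening, from 0 (shut) to 1 (fully open); "offset": the shift along the tool's x, y, z in mm, a list of three; "rot": the turn, a rotation vector about the tool's x, y, z in degrees, a list of three. In form: [{"jaw": jaw, "offset": [dx, dy, dz], "rot": [ax, ay, az]}, ...]. A call has exactly 5 rows; each row shifts and turns the commanded pose from where the row before left it, along the tool's axes as they then stand; what a row does not reach is not made up. A row lasts 1/8 s, in which the tool goes at most 62.5 mm and 10.7 degrees, less where a joint would pass 70% of its speed; a pose out of reach is approached as far as the arm can. A call is refused whole if a number of a shift passes 62.5 or a number of a turn 10.7, either way. A call with a gripper value outside its range is refused whole. The fingers move at their own pace and stop on an object; the grip force is fixed at half the most. Time passes only in rows, so rows that do not move let the fingers close, or fill a call up. It gives the time, the measured TCP pose, the force, the opening and the grip force at its end, in the units of the state.
- ctrl.get_obs(): the state, without advancing time (a new reading comes with each control period).
- ctrl.camera(name): name is "side" or "top"; returns (picture, depth): 420x560x3 uint8, red, green, blue; 420x560 float32, m along the optical axis (not along the pixel's ray), 0 where there is no reading.
- ctrl.camera_params(name): a dict with "K" (3x3 intrinsics, pixels), "cam_to_world" (4x4, takes a point from camera to world coordinates). Camera axes: x right, y down, z forward; pixel columns grow to the right and rows downward; lengths in m; the calibration is good to about 2 mm. A picture is of the moment at which its call begins. camera_params takes no time and is no camera call.
- ctrl.hand_in(): hands the job in; it is judged then, once.
Trained networks look in the newest picture that a camera, given by its name, has taken for a name from the list of things; names that differ only in an ending like _2 or _b are one class to them, and where a whole thing is asked for, a point or a joint stands for the part that bears it (a point fixed in the world has none). Each returns a list of dicts, best first, with "score" (0 to 1); they miss things now and then, are a little off and sometimes report something else, mostly with a low value. They report only what shows in the picture. A call takes as long as a camera call.
- ctrl.outline_of(camera, target): "region" (420x560 bool, what is visible of it) and "position" ([column, row] in pixels, amid what is visible of it).
The state is a dict: "time_s": time; "q": joint angles; "dq": joint speeds; "joint_efforts": joint torques, N m; "eef_pos": TCP position; "eef_rot": TCP orientation; "wrist_force": force on the tool from outside, world axes, zero at the start; "torque": the same for the moment, N m; "opening": opening from 0.0 (shut) to 1.0 (fully open); "grasp_force": force on a finger pad.
Only numpy, scipy, OpenCV 4.12 (cv2) and the standard library are available. Lean on these libraries where they do the work, as an engineer would, in place of code of your own. Each camera call takes 0.05 s, during which the arm holds its last target. There are 200 camera calls.

TASK

Strip the rotary glaze sieve for washing: turn its capped wing nut anticlockwise (seen from above) until you feel its stop, without forcing it, and lift it off; then take off the washer, and only then the brush rotor. Put the nut and the washer in the white parts tray, the washer flat on its floor, and stand the rotor on its brushes wholly on the wooden drying board. Set things down rather than drop them, and leave the other ware where it is.

Things in the scene. Friction and masses are not known exactly. Their poses are not given: they have to be found in the camera images.
- sieve: The sieve, fixed: grey hopper (254 mm across, rim 125 mm high) on a low white tub. Origin on the bench under the spindle axis, z up. Screen 80 mm above the bench; from it rises the steel spindle, 29 mm thick up to 158 mm high, then a neck 21 mm thick up to 180 mm. A cross-pin (28 mm long, 6 thick) in the neck is hidden under the nut; its direction varies and no frame shows it.
- spindle_top (a point): Top end of the spindle's neck, on its axis, 180 mm above the bench. At the start the nut, the washer and the rotor sit on the spindle, in this order from the top.
- nut_mid (a point): Centre of the black capped wing nut (half-way up, on its axis; z up, x along its wings). Round cap 47 mm across, 40 mm high, its underside 162 mm above the bench; two opposite wings 12 mm thick on its upper 24 mm, reaching 57 mm from the axis. It sits loose on the washer, about 0.14 kg, turns easily (under 3 N at a wing) and stays where it is left.
- nut_wing (a point): End of one wing, 57 mm from the nut's axis, 28 mm above the nut's underside. The nut holds like a bayonet: at first it lifts only 2 mm before the hidden pin catches it. Turned 35 to 130 degrees anticlockwise (from above) it meets a firm stop; there, within about 8 degrees, its slot is over the pin and it lifts straight off. It must rise 30 mm to clear the neck.
- washer_mid (a point): Centre of the grey plastic washer (half-way up; z up): 60 mm outside, 32 mm hole, 12 mm thick, about 0.06 kg. It lies on the rotor's hub, its underside 150 mm above the bench, and overhangs the narrower hub by 4 mm all round. It slides up over the spindle and the pin.
- rotor_hub (a point): Point on the rotor's axis, 55 mm above its brushes' underside, 15 mm below its hub's top; z up, x towards the crank arm. Hub: tube 52 mm across, hole 32 mm. Three arms at 120 degrees reach 87 mm from the axis, tops 36 mm above the brushes' underside. A wooden crank grip 24 mm thick stands on one arm 75 mm from the axis, its top 74 mm above the brushes' underside. It stands on the screen, turns freely, 0.45 kg.
- tray: White parts tray, fixed, 270 mm (its x) by 180 mm (its y), 24 mm high, walls and floor 5 mm thick, open on top. Origin at the centre of its underside.
- board: Wooden drying board, fixed, 330 mm (its x) by 270 mm (its y), 18 mm thick. Origin at the centre of its underside. A small jar stands near its +x end, about 125 mm from the centre.
- pot: Round lidded terracotta pot, 156 mm across, 101 tall, loose, not part of the job. Origin at its underside's centre.
- lid: Square stepped white pyramid lid with a knob, 130 mm square, 82 tall, loose, not part of the job. Origin at its underside's centre.
- dish: Open square terracotta dish, 80 x 80 x 35 mm, loose, not part of the job. Origin at its underside's centre.
- glaze_jar: Small white lidded jar, 52 mm across, 70 tall, standing near the far (+x) end of the drying board, loose, not part of the job. Origin at its underside's centre.
- tub_ring: Thin teal plastic ring lying flat, 90 mm across, 12 tall, loose, not part of the job. Origin at its underside's centre.
- spatula: Wooden spatula lying on the bench, about 160 mm long, loose, not part of the job. Origin at its underside's centre.
- bowl: Small terracotta bowl, 100 mm across, 45 tall, loose, not part of the job. Origin at its underside's centre.

How it is judged:
On the way, in this order (a step that is already met when the one before it is completed fails the run):
1. the nut is off the spindle and clear of it, the washer and the rotor still in place (horizontal distance between nut_mid and spindle_top above 0.08 m and height (world z) of washer_mid above 0.15 m and horizontal distance between each of washer_mid, rotor_hub and spindle_top below 0.02 m and height (world z) of rotor_hub below 0.15 m), for 0.1 s.
2. then the washer is off and clear of the spindle, the rotor still in place (horizontal distance between each of washer_mid, nut_mid and spindle_top above 0.08 m and horizontal distance between rotor_hub and spindle_top below 0.02 m and height (world z) of rotor_hub below 0.15 m), for 0.1 s.
3. then the rotor is off and clear of the spindle (horizontal distance between rotor_hub and spindle_top above 0.12 m and horizontal distance between each of washer_mid, nut_mid and spindle_top above 0.08 m), for 0.1 s.
At the end, for the whole second after the job is handed in: Nut and washer in the tray (centres within its walls, nut's centre under 55 mm high, washer flat on the floor within 0.15 rad); rotor upright (0.1 rad) on its brushes on the board, its axis within 122 mm (board x) and 92 mm (board y) of the board's centre; all at rest (x of nut_mid in the frame of tray between -0.13 and 0.13 m and y of nut_mid in the frame of tray between -0.085 and 0.085 m and height (world z) of nut_mid between 0.01 and 0.055 m and x of washer_mid in the frame of tray between -0.13 and 0.13 m and y of washer_mid in the frame of tray between -0.085 and 0.085 m and height (world z) of washer_mid below 0.018 m and angle between washer_mid's own z axis and vertical below 0.15 rad and x of rotor_hub in the frame of board between -0.122 and 0.122 m and y of rotor_hub in the frame of board between -0.092 and 0.092 m and angle between rotor_hub's own z axis and vertical below 0.1 rad and height (world z) of rotor_hub between 0.066 and 0.08 m and linear speed of each of nut, washer, rotor below 0.03 m/s); the robot touches nothing.
It fails at once if the nut is forced: more than 140 N between it and the spindle or its pin (contact force between nut and sieve above 140 N).
It fails at once if the nut, the washer or the rotor is dropped: it moves faster than 0.6 m/s while no finger touches it ((contact force between the fingers and nut below 0.05 N and linear speed of nut above 0.6 m/s) or (contact force between the fingers and washer below 0.05 N and linear speed of washer above 0.6 m/s) or (contact force between the fingers and rotor below 0.05 N and linear speed of rotor above 0.6 m/s)).
It fails at once if another piece of ware on the bench is shifted by more than 30 mm (distance of any of pot, lid, dish, glaze_jar, tub_ring, spatula, bowl from where it was at the start of the episode above 0.03 m).
It also fails if it takes over 72 s, if anything falls off the work surface, if the arm or the gripper's body presses on something with over 40 N, if the wrist force passes 120 N, or if a joint passes its speed limit or range.

## Working session

There is one attempt and no reset: what is moved stays moved. The work goes in short steps, Python scripts to look and compute and a tool call to move; the robot and the scene stay as the last step left them, time stands still between calls to the robot, and variables do not carry over. Pictures are saved under pics/ and viewed, at most 10 in all, crops included, and the job is handed in when it is done.

Besides the shell and the picture viewer there is one more tool, called after "Request:" as name(argument=value, ...), one argument or row to a line, values as JSON. apply_moves: Moves the arm, as the interface text tells. Its arguments: {"type":"object","properties":{"moves":{"type":"array"}},"required":["moves"]}

```bash
mkdir -p pics; cat > h.py <<'E'
import numpy as np, cv2
from bench import ctrl
from scipy.spatial.transform import Rotation as R
def pts(cam,d):
    p=ctrl.camera_params(cam);K=np.array(p["K"]);T=np.array(p["cam_to_world"])
    v,u=np.mgrid[0:d.shape[0],0:d.shape[1]]
    P=np.stack([(u-K[0,2])/K[0,0]*d,(v-K[1,2])/K[1,1]*d,d],-1)
    W=P@T[:3,:3].T+T[:3,3]; W[d<=0]=np.nan
    return W
def save(im,n): cv2.imwrite("pics/"+n,im[:,:,::-1])
E
python3 - <<'E'
from h import *
o=ctrl.get_obs(); print({k:np.round(o[k],3) for k in o})
ims={}
for c in("top","side"):
    im,d=ctrl.camera(c); ims[c]=im; W=pts(c,d); np.save(c+".npy",W)
    print(c,np.round(ctrl.camera_params(c)["cam_to_world"],3).tolist())
    for t in("sieve","nut_mid","nut_wing","washer_mid","rotor_hub","tray","board","glaze_jar","pot","lid","dish","tub_ring","spatula","bowl"):
        for r in ctrl.outline_of(c,t)[:1]:
            m=r["region"];w=W[m];w=w[~np.isnan(w[:,0])]
            print(t,round(r["score"],2),np.round(r["position"]),m.sum(),np.round(np.percentile(w,[2,50,98],axis=0),3).tolist() if len(w) else "")
            if t in("tray","board","nut_mid"):
                print("  rect",cv2.minAreaRect(w[:,:2].astype(np.float32)*1000))
    save(im,c+"0.png")
E
```

```text
{'time_s': np.float64(0.0), 'q': array([ 0.967,  0.182,  1.608,  0.   ,  1.354, -0.206]), 'dq': array([ 0.   , -0.001, -0.   , -0.   , -0.002, -0.001]), 'joint_efforts': array([-0.0000e+00, -4.4488e+01, -3.5133e+01, -0.0000e+00,  9.0000e-03,
       -0.0000e+00]), 'eef_pos': array([0.222, 0.53 , 0.197]), 'eef_rot': array([-0.   ,  0.198,  0.98 , -0.001]), 'wrist_force': array([ 0.218, -0.524, -0.353]), 'torque': array([-0.06 ,  0.013, -0.021]), 'grasp_force': np.float64(0.0), 'opening': np.float64(1.001)}
top [[-0.008, -0.987, 0.163, 0.36], [-1.0, 0.008, -0.001, -0.0], [-0.0, -0.163, -0.987, 1.337], [0.0, 0.0, 0.0, 1.0]]
sieve 0.85 [280. 200.] 5471 [[0.482, -0.14, 0.073], [0.605, -0.028, 0.082], [0.718, 0.089, 0.126]]
nut_mid 0.93 [291. 193.] 396 [[0.55, -0.049, 0.081], [0.596, -0.025, 0.2], [0.646, -0.003, 0.205]]
  rect ((604.4207763671875, -26.594772338867188), (44.66311264038086, 118.42384338378906), 83.70854187011719)
nut_wing 0.87 [291. 191.] 416 [[0.55, -0.05, 0.079], [0.597, -0.027, 0.2], [0.652, -0.003, 0.205]]
washer_mid 0.61 [291. 200.] 101 [[0.571, -0.055, 0.082], [0.585, 
[... 2296 characters left out ...]
rect ((508.77880859375, -325.96038818359375), (341.71795654296875, 292.9229431152344), 2.6301400661468506)
glaze_jar 0.84 [355. 344.] 1112 [[0.604, -0.378, 0.018], [0.624, -0.367, 0.069], [0.652, -0.331, 0.09]]
pot 0.59 [349. 203.] 1089 [[0.719, 0.024, 0.002], [0.783, 0.15, 0.059], [0.847, 0.292, 0.125]]
lid 0.83 [388. 282.] 2169 [[0.706, -0.221, 0.001], [0.765, -0.172, 0.024], [0.846, -0.099, 0.073]]
dish 0.89 [203. 296.] 1264 [[0.316, -0.139, 0.001], [0.357, -0.092, 0.018], [0.399, -0.056, 0.036]]
spatula 0.73 [309. 187.] 265 [[0.684, 0.293, -0.0], [0.726, 0.359, 0.003], [0.763, 0.403, 0.021]]
bowl 0.61 [403. 324.] 1671 [[0.699, -0.358, -0.0], [0.752, -0.297, 0.026], [0.79, -0.263, 0.046]]
```

View pics/top0.png

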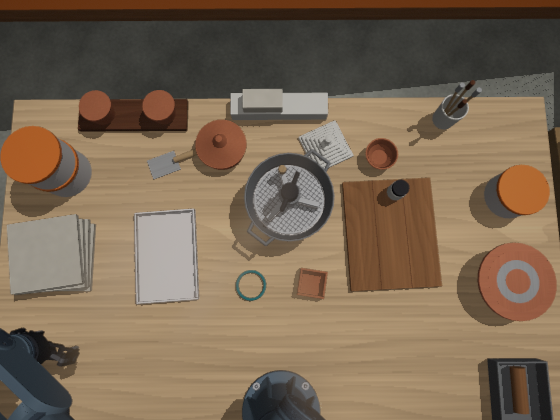

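View pics/side0.png

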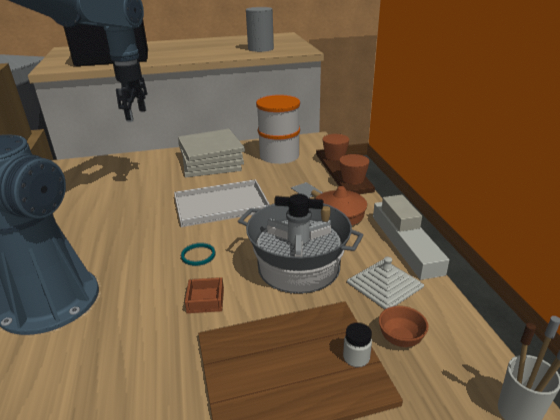

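Top view: the nut is at about (291,193) with its wings running roughly along world x, and the crank grip is near (283,168). Side view: the nut sits above the hub at (299,203), and the jar is at the board's far end, (357,345). Next I'll refine the nut, crank and tray numbers.

```bash
python3 - <<'E'
from h import *
for c in("top","side"):
    W=np.load(c+".npy").reshape(-1,3)
    near=np.hypot(W[:,0]-.597,W[:,1]+.027)<.15
    def pc(lo,hi,r,n):
        w=W[near&(W[:,2]>lo)&(W[:,2]<hi)&(np.hypot(W[:,0]-.597,W[:,1]+.027)<r)][:,:2]
        if len(w)<5: print(c,n,len(w));return
        rc=cv2.minAreaRect((w*1000).astype(np.float32)); u,s,v=np.linalg.svd(w-w.mean(0))
        print(c,n,len(w),w.mean(0).round(4),np.round(rc[0],1),np.round(rc[1],1),"axis",np.degrees(np.arctan2(v[0,1],v[0,0])).round(1))
    pc(.193,.215,.08,"nuttop")
    w=W[near&(W[:,2]>.118)&(W[:,2]<.129)]
    (cx,cy)=(w[:,0].mean(),w[:,1].mean())
    print(" rim",w.min(0).round(3),w.max(0).round(3))
    rr=np.hypot(W[:,0]-.597,W[:,1]+.027)
    g=W[near&(W[:,2]>.14)&(W[:,2]<.158)&(rr>.055)&(rr<.1)]
    print(" crank",len(g),g.mean(0).round(3) if len(g) else "")
    for n,b in(("tray",(.28,.6,.22,.46,.018,.03)),("board",(.3,.7,-.5,-.17,.012,.024))):
        k=(W[:,0]>b[0])&(W[:,0]<b[1])&(W[:,1]>b[2])&(W[:,1]<b[3])&(W[:,2]>b[4])&(W[:,2]<b[5])
        rc=cv2.minAreaRect((W[k][:,:2]*1000).astype(np.float32)); print(" ",n,np.round(rc[0],0),np.round(rc[1],0),round(rc[2],1))
im=cv2.imread("pics/top0.png")[140:260,220:360]; im2=cv2.imread("pics/side0.png")[170:290,230:370]
cv2.imwrite("pics/crop.png",np.vstack([cv2.resize(im,None,fx=2.5,fy=2.5),cv2.resize(im2,None,fx=2.5,fy=2.5)]))
E
```

```text
top nuttop 363 [ 0.5983 -0.026 ] [598.8 -26. ] [ 44.7 107.2] axis 156.2
 rim [ 0.463 -0.152  0.118] [0.733 0.1   0.129]
 crank 60 [ 0.67  -0.007  0.151]
  tray [444. 340.] [270. 182.] 3.9
  board [ 506. -334.] [331. 271.] 2.6
side nuttop 352 [ 0.5976 -0.033 ] [596.7 -30.1] [ 46.8 109.7] axis 156.1
 rim [ 0.461 -0.156  0.118] [0.73  0.093 0.129]
 crank 70 [ 0.669 -0.014  0.149]
  tray [442. 338.] [270. 189.] 3.8
  board [ 505. -336.] [330. 273.] 2.6
```

View pics/crop.png

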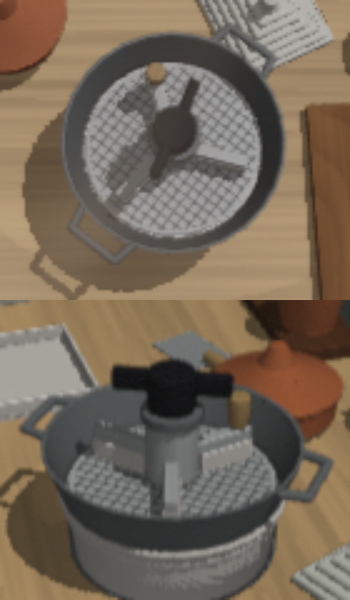

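The nut axis is at (0.598, -0.028) with the wings at -24°, and the crank is at +14°. The tray centre is (0.443, 0.340) and the board centre (0.506, -0.334). First I travel above the nut, then turn the tool by 180° so the last joint has range left for the anticlockwise turn.

Request:
apply_moves(
  moves=[
    {"jaw": 1, "offset": [-37.5, -24.6, -10], "rot": [0, 0, 0]},
    {"jaw": 1, "offset": [-37.5, -24.6, -10], "rot": [0, 0, 0]},
    {"jaw": 1, "offset": [-37.5, -24.6, -10], "rot": [0, 0, 0]},
    {"jaw": 1, "offset": [-37.5, -24.6, -10], "rot": [0, 0, 0]},
    {"jaw": 1, "offset": [-37.5, -24.6, -10], "rot": [0, 0, 0]},
  ],
)

```text
time_s: 2.12
eef_pos: [0.3486, 0.3429, 0.2481]
eef_rot: [0.0, 0.197, 0.98, 0.0]
wrist_force: [-0.1, -0.0, -0.0]
opening: 0.997
grasp_force: 0.0
```

Request:
apply_moves(
  moves=[
    {"jaw": 1, "offset": [-37.5, -24.6, -10], "rot": [0, 0, 0]},
    {"jaw": 1, "offset": [-37.5, -24.6, -10], "rot": [0, 0, 0]},
    {"jaw": 1, "offset": [-37.5, -24.6, 0], "rot": [0, 0, 0]},
    {"jaw": 1, "offset": [-37.5, -24.6, 0], "rot": [0, 0, 0]},
    {"jaw": 1, "offset": [-37.5, -24.6, 0], "rot": [0, 0, 0]},
  ],
)

```text
time_s: 2.75
eef_pos: [0.4739, 0.1567, 0.2678]
eef_rot: [0.0, 0.198, 0.98, 0.0]
wrist_force: [0.1, 0.2, -0.3]
opening: 1.0
grasp_force: 0.0
```

Request:
apply_moves(
  moves=[
    {"jaw": 1, "offset": [-37.5, -24.6, 0], "rot": [0, 0, 0]},
    {"jaw": 1, "offset": [-37.5, -24.6, 0], "rot": [0, 0, 0]},
    {"jaw": 1, "offset": [-37.5, -24.6, 0], "rot": [0, 0, 0]},
    {"jaw": 1, "offset": [-37.5, -24.6, 0], "rot": [0, 0, 0]},
    {"jaw": 1, "offset": [-37.5, -24.6, 0], "rot": [0, 0, 0]},
  ],
)

```text
time_s: 3.38
eef_pos: [0.5991, -0.0293, 0.2676]
eef_rot: [0.0, 0.198, 0.98, 0.0]
wrist_force: [0.3, -1.2, 0.2]
opening: 0.999
grasp_force: 0.0
```

Request:
apply_moves(
  moves=[
    {"jaw": 1, "offset": [0, 0, 0], "rot": [0, 0, 10.6]},
    {"jaw": 1, "offset": [0, 0, 0], "rot": [0, 0, 10.6]},
    {"jaw": 1, "offset": [0, 0, 0], "rot": [0, 0, 10.6]},
    {"jaw": 1, "offset": [0, 0, 0], "rot": [0, 0, 10.6]},
    {"jaw": 1, "offset": [0, 0, 0], "rot": [0, 0, 10.6]},
  ],
)

```text
time_s: 4.0
eef_pos: [0.5983, -0.028, 0.2675]
eef_rot: [-0.0, 0.617, 0.787, -0.0]
wrist_force: [-0.4, 0.0, -1.0]
opening: 1.002
grasp_force: 0.0
```

Request:
apply_moves(
  moves=[
    {"jaw": 1, "offset": [0, 0, 0], "rot": [0, 0, 10.6]},
    {"jaw": 1, "offset": [0, 0, 0], "rot": [0, 0, 10.6]},
    {"jaw": 1, "offset": [0, 0, 0], "rot": [0, 0, 10.6]},
    {"jaw": 1, "offset": [0, 0, 0], "rot": [0, 0, 10.6]},
    {"jaw": 1, "offset": [0, 0, 0], "rot": [0, 0, 10.6]},
  ],
)

```text
time_s: 4.62
eef_pos: [0.5984, -0.028, 0.2676]
eef_rot: [-0.0, 0.903, 0.429, -0.0]
wrist_force: [-0.3, -0.1, -0.4]
opening: 1.001
grasp_force: 0.0
```

Request:
apply_moves(
  moves=[
    {"jaw": 1, "offset": [0, 0, 0], "rot": [0, 0, 10.6]},
    {"jaw": 1, "offset": [0, 0, 0], "rot": [0, 0, 10.6]},
    {"jaw": 1, "offset": [0, 0, 0], "rot": [0, 0, 10.6]},
    {"jaw": 1, "offset": [0, 0, 0], "rot": [0, 0, 10.6]},
    {"jaw": 1, "offset": [0, 0, 0], "rot": [0, 0, 10.6]},
  ],
)

```text
time_s: 5.25
eef_pos: [0.5983, -0.028, 0.2675]
eef_rot: [-0.0, 1.0, -0.019, -0.0]
wrist_force: [-0.1, -0.4, 0.1]
opening: 0.999
grasp_force: 0.0
```

Request:
apply_moves(
  moves=[
    {"jaw": 1, "offset": [0, 0, 0], "rot": [0, 0, 10.6]},
    {"jaw": 1, "offset": [0, 0, 0], "rot": [0, 0, 10.6]},
    {"jaw": 1, "offset": [0, 0, 0], "rot": [0, 0, 0]},
    {"jaw": 1, "offset": [0, 0, 0], "rot": [0, 0, 0]},
    {"jaw": 1, "offset": [0, 0, 0], "rot": [0, 0, 0]},
  ],
)

```text
time_s: 5.88
eef_pos: [0.5984, -0.028, 0.2676]
eef_rot: [0.0, 0.98, -0.198, -0.0]
wrist_force: [-0.0, 0.7, -0.4]
opening: 0.999
grasp_force: 0.0
```

Request:
apply_moves(
  moves=[
    {"jaw": 1, "offset": [0, 0, 25], "rot": [0, 0, 1]},
    {"jaw": 1, "offset": [0, 0, 25], "rot": [0, 0, 0]},
    {"jaw": 1, "offset": [0, 0, 25], "rot": [0, 0, 0]},
    {"jaw": 1, "offset": [0, 0, 25], "rot": [0, 0, 0]},
    {"jaw": 1, "offset": [0, 0, 0], "rot": [0, 0, 0]},
  ],
)

```text
time_s: 6.5
eef_pos: [0.5967, -0.0276, 0.1653]
eef_rot: [-0.0, 0.978, -0.207, -0.002]
wrist_force: [0.1, 0.5, 0.6]
opening: 1.006
grasp_force: 0.0
```

Request:
apply_moves(
  moves=[
    {"jaw": 0.4, "offset": [0, 0, 0], "rot": [0, 0, 0]},
    {"jaw": 0.3, "offset": [0, 0, 0], "rot": [0, 0, 0]},
    {"jaw": 0.3, "offset": [0, 0, 0], "rot": [0, 0, 0]},
    {"jaw": 0.3, "offset": [0, 0, 0], "rot": [0, 0, 0]},
    {"jaw": 0.3, "offset": [0, 0, 0], "rot": [0, 0, 0]},
  ],
)

```text
time_s: 7.12
eef_pos: [0.5984, -0.028, 0.1678]
eef_rot: [0.0, 0.978, -0.208, 0.0]
wrist_force: [0.5, 0.2, 0.8]
opening: 0.303
grasp_force: 0.3
```

```bash
python3 - <<'E'
from h import *
o=ctrl.get_obs(); print({k:np.round(o[k],3) for k in("eef_pos","wrist_force","torque","opening","grasp_force","q")})
im,d=ctrl.camera("side"); cv2.imwrite("pics/s1.png",cv2.resize(im[130:280,220:400,::-1],None,fx=3.5,fy=3.5))
E
```

```text
{'eef_pos': array([ 0.598, -0.028,  0.168]), 'wrist_force': array([0.473, 0.227, 0.76 ]), 'torque': array([ 0.026, -0.058, -0.052]), 'opening': np.float64(0.303), 'grasp_force': np.float64(0.291), 'q': array([-0.245,  0.26 ,  1.574,  0.   ,  1.307,  1.745])}
```

View pics/s1.png

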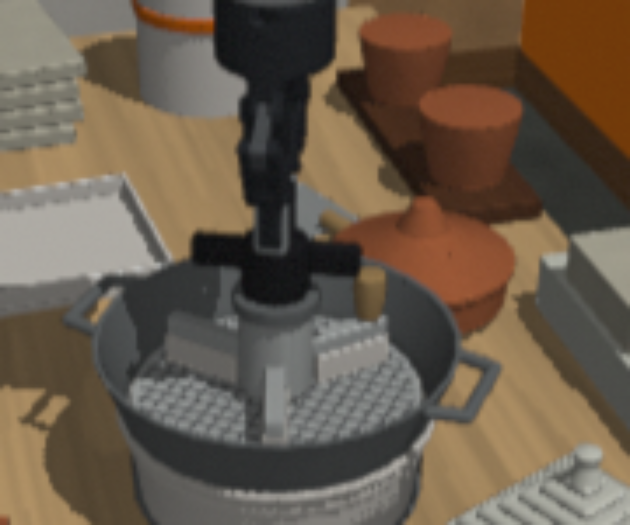

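The front finger lies against the cap at about (270,245) in the crop, clear above the washer. The grip is only just touching, so I'll close fully.

Request:
apply_moves(
  moves=[
    {"jaw": 0.25, "offset": [0, 0, 0], "rot": [0, 0, 0]},
    {"jaw": 0.2, "offset": [0, 0, 0], "rot": [0, 0, 0]},
    {"jaw": 0, "offset": [0, 0, 0], "rot": [0, 0, 0]},
    {"jaw": 0, "offset": [0, 0, 0], "rot": [0, 0, 0]},
    {"jaw": 0, "offset": [0, 0, 0], "rot": [0, 0, 0]},
  ],
)

```text
time_s: 7.8
eef_pos: [0.5985, -0.0279, 0.1677]
eef_rot: [-0.0, 0.978, -0.208, 0.0]
wrist_force: [0.8, 1.3, 4.0]
opening: -0.001
grasp_force: 1.7
```

```bash
python3 - <<'E'
from h import *
im,d=ctrl.camera("side"); a=cv2.resize(im[130:280,220:400,::-1],None,fx=2.2,fy=2.2)
im,d2=ctrl.camera("top"); b=cv2.resize(im[120:270,200:380,::-1],None,fx=2.2,fy=2.2)
cv2.imwrite("pics/s2.png",np.hstack([a,b]))
for c in("side","top"):
  for r in ctrl.outline_of(c,"nut_mid")[:1]:
    W=pts(c,d if c=="side" else d2); w=W[r["region"]]; print(c,r["score"],r["position"],np.nanpercentile(w,[2,50,98],axis=0).round(3))
E
```

```text
side 0.91 [300.0, 202.7] [[ 0.548 -0.056  0.16 ]
 [ 0.593 -0.045  0.191]
 [ 0.645 -0.006  0.202]]
top 0.7 [285.1, 197.1] [[ 0.549 -0.043  0.172]
 [ 0.578 -0.016  0.2  ]
 [ 0.592 -0.003  0.205]]
```

View pics/s2.png

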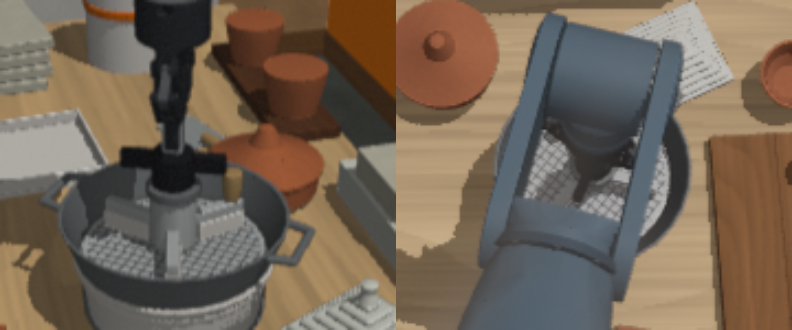

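```bash
python3 - <<'E'
from h import *
o=ctrl.get_obs(); print({k:np.round(o[k],3) for k in("eef_pos","wrist_force","torque","opening","grasp_force","joint_efforts")},ctrl.pinch_z)
im,d=ctrl.camera("side");W=pts("side",d)
for v in range(160,222,4): print(v,[(u,im[v,u].sum(),*(W[v,u]*1000).round(0)) for u in(292,298,304)])
im,d=ctrl.camera("top");W=pts("top",d)
k=(np.abs(W[...,0]-.6)<.08)&(np.abs(W[...,1]+.03)<.08)&(W[...,2]>.16)&(W[...,2]<.33)
for v in range(168,215,3): print(v,[(u,*(W[v,u]*1000).round(0)) for u in range(276,304,3) if k[v,u]])
E
```

```text
{'eef_pos': array([ 0.599, -0.028,  0.168]), 'wrist_force': array([1.33 , 2.015, 3.63 ]), 'torque': array([ 0.319, -0.161,  0.032]), 'opening': np.float64(0.002), 'grasp_force': np.float64(1.834), 'joint_efforts': array([-1.0990e+00, -4.5572e+01, -3.2403e+01, -6.3100e-01,  1.9200e-01,
       -1.0000e-03])} 0.0187
160 [(292, np.uint64(96), np.float64(577.0), np.float64(-61.0), np.float64(313.0)), (298, np.uint64(128), np.float64(588.0), np.float64(-69.0), np.float64(315.0)), (304, np.uint64(79), np.float64(605.0), np.float64(-54.0), np.float64(306.0))]
164 [(292, np.uint64(93), np.float64(576.0), np.float64(-62.0), np.float64(304.0)), (298, np.uint64(96), np.float64(587.0), np.float64(-69.0), np.float64(306.0)), (304, np.uint64(85), np.float64(605.0), np.float64(-52.0), np.float64(296.0))]
168 [(292, np.uint64(120), np.float64(579.0), np.float64(-51.0), np.float64(289.0)), (298, np.uint64(67), np.float64(590.0), np.float64(-61.0), np.float64(293.0)), (304, np.uint64(81), np.float64(606.0), np.float64(-51.0), np.float64(286.0))]
172 [(292, np.uint64(208), np.float64(571.0), np.float64(
[... 4465 characters left out ...]
), np.float64(-22.0), np.float64(194.0)), (291, np.float64(576.0), np.float64(-30.0), np.float64(171.0)), (294, np.float64(577.0), np.float64(-39.0), np.float64(163.0)), (297, np.float64(578.0), np.float64(-47.0), np.float64(160.0))]
204 [(282, np.float64(562.0), np.float64(-6.0), np.float64(203.0)), (285, np.float64(562.0), np.float64(-14.0), np.float64(202.0)), (288, np.float64(569.0), np.float64(-22.0), np.float64(163.0)), (291, np.float64(570.0), np.float64(-30.0), np.float64(161.0))]
207 [(282, np.float64(555.0), np.float64(-6.0), np.float64(200.0)), (285, np.float64(555.0), np.float64(-14.0), np.float64(199.0))]
210 [(282, np.float64(547.0), np.float64(-6.0), np.float64(197.0))]
213 []
```

```bash
python3 - <<'E'
from h import *
W=np.load("side.npy"); im=cv2.imread("pics/side0.png")
for v in range(84,124,3): print(v,[(u,int(im[v,u].sum()),*(W[v,u]*1000).round(0).astype(int)) for u in range(116,152,4) if abs(W[v,u,0]-.222)<.12 and abs(W[v,u,1]-.53)<.12])
E
```

```text
84 [(124, 86, np.int64(209), np.int64(497), np.int64(352)), (128, 69, np.int64(221), np.int64(497), np.int64(351)), (132, 67, np.int64(230), np.int64(518), np.int64(345)), (136, 64, np.int64(240), np.int64(532), np.int64(340)), (140, 111, np.int64(248), np.int64(577), np.int64(328)), (144, 94, np.int64(259), np.int64(587), np.int64(324))]
87 [(124, 153, np.int64(209), np.int64(489), np.int64(346)), (128, 79, np.int64(219), np.int64(494), np.int64(344)), (132, 68, np.int64(228), np.int64(517), np.int64(336)), (136, 64, np.int64(238), np.int64(537), np.int64(330)), (140, 64, np.int64(249), np.int64(544), np.int64(327)), (144, 65, np.int64(257), np.int64(586), np.int64(315))]
90 [(116, 124, np.int64(187), np.int64(470), np.int64(344)), (120, 174, np.int64(199), np.int64(466), np.int64(344)), (124, 83, np.int64(210), np.int64(463), np.int64(344)), (128, 82, np.int64(218), np.int64(491), np.int64(336)), (132, 106, np.int64(228), np.int64(503), np.int64(331)), (136, 52, np.int64(236), np.int64(534), np.int64(322)), (140, 67, np.int64(247), np.int64(544), np.int64(318)), (144, 92, np.int64(
[... 1928 characters left out ...]
, 74, np.int64(209), np.int64(477), np.int64(287)), (140, 74, np.int64(235), np.int64(570), np.int64(255)), (144, 83, np.int64(247), np.int64(566), np.int64(255))]
111 [(124, 127, np.int64(196), np.int64(481), np.int64(278)), (128, 84, np.int64(207), np.int64(477), np.int64(278)), (144, 194, np.int64(245), np.int64(563), np.int64(246))]
114 [(128, 76, np.int64(207), np.int64(469), np.int64(272)), (132, 271, np.int64(216), np.int64(489), np.int64(264))]
117 [(128, 78, np.int64(204), np.int64(474), np.int64(261)), (132, 231, np.int64(215), np.int64(480), np.int64(258))]
120 [(128, 183, np.int64(201), np.int64(486), np.int64(248)), (132, 248, np.int64(213), np.int64(479), np.int64(249))]
123 []
```

The depth readings show the visible fingertips about 34 mm higher than the reported TCP: tips at 0.245 open at the start, and at 0.202 shut now, just resting on the cap's top. I'll treat this as a z offset of +34 mm. Now I open and go lower.

Request:
apply_moves(
  moves=[
    {"jaw": 1, "offset": [0, 0, -10], "rot": [0, 0, 0]},
    {"jaw": 1, "offset": [0, 0, 0], "rot": [0, 0, 0]},
    {"jaw": 1, "offset": [0, 0, 0], "rot": [0, 0, 0]},
    {"jaw": 1, "offset": [0, 0, 0], "rot": [0, 0, 0]},
    {"jaw": 1, "offset": [0, 0, 0], "rot": [0, 0, 0]},
  ],
)

```text
time_s: 8.72
eef_pos: [0.5982, -0.028, 0.1773]
eef_rot: [0.0, 0.978, -0.208, -0.0]
wrist_force: [0.4, -0.8, -0.7]
opening: 0.999
grasp_force: 0.0
```

Request:
apply_moves(
  moves=[
    {"jaw": 1, "offset": [0, 0, 10], "rot": [0, 0, 0]},
    {"jaw": 1, "offset": [0, 0, 12], "rot": [0, 0, 0]},
    {"jaw": 1, "offset": [0, 0, 12], "rot": [0, 0, 0]},
    {"jaw": 1, "offset": [0, 0, 10], "rot": [0, 0, 0]},
    {"jaw": 1, "offset": [0, 0, 0], "rot": [0, 0, 0]},
  ],
)

```text
time_s: 9.35
eef_pos: [0.5975, -0.0278, 0.1322]
eef_rot: [-0.0, 0.978, -0.208, -0.001]
wrist_force: [-0.3, -0.2, 0.8]
opening: 0.996
grasp_force: 0.0
```

Request:
apply_moves(
  moves=[
    {"jaw": 0.7, "offset": [0, 0, 0], "rot": [0, 0, 0]},
    {"jaw": 0.6, "offset": [0, 0, 0], "rot": [0, 0, 0]},
    {"jaw": 0.5, "offset": [0, 0, 0], "rot": [0, 0, 0]},
    {"jaw": 0.4, "offset": [0, 0, 0], "rot": [0, 0, 0]},
    {"jaw": 0.4, "offset": [0, 0, 0], "rot": [0, 0, 0]},
  ],
)

```text
time_s: 9.98
eef_pos: [0.599, -0.0279, 0.1343]
eef_rot: [-0.0, 0.978, -0.208, 0.001]
wrist_force: [1.3, 1.7, 4.8]
opening: 0.537
grasp_force: 61.6
```

Gripped at opening 0.537. Now I turn anticlockwise: 30° first, which is below the earliest possible stop, then small steps.

Request:
apply_moves(
  moves=[
    {"jaw": 0.4, "offset": [0, 0, 0], "rot": [0, 0, -6]},
    {"jaw": 0.4, "offset": [0, 0, 0], "rot": [0, 0, -6]},
    {"jaw": 0.4, "offset": [0, 0, 0], "rot": [0, 0, -6]},
    {"jaw": 0.4, "offset": [0, 0, 0], "rot": [0, 0, -6]},
    {"jaw": 0.4, "offset": [0, 0, 0], "rot": [0, 0, -6]},
  ],
)

```text
time_s: 10.6
eef_pos: [0.5989, -0.0276, 0.1342]
eef_rot: [-0.0, 0.999, 0.054, 0.001]
wrist_force: [0.7, 1.8, 5.3]
opening: 0.538
grasp_force: 61.8
```

```bash
cat > st.py <<'E'
from h import *
o=ctrl.get_obs(); r=R.from_quat(np.roll(o["eef_rot"],-1)).as_matrix()
print(np.round(o["time_s"],2),np.round(o["eef_pos"],4),"yaw",np.degrees(np.arctan2(r[1,1],r[0,1])).round(1),"F",np.round(o["wrist_force"],1),"T",np.round(o["torque"],3),"op",round(float(o["opening"]),3),"g",round(float(o["grasp_force"]),1),"j6",np.round(o["joint_efforts"][5],3),"q6",np.round(o["q"][5],3))
E
python3 st.py
```

```text
10.6 [ 0.5989 -0.0276  0.1342] yaw -83.8 F [0.7 1.8 5.3] T [ 0.444 -0.118 -0.055] op 0.538 g 61.8 j6 1.032 q6 1.218
```

Request:
apply_moves(
  moves=[
    {"jaw": 0.4, "offset": [0, 0, 0], "rot": [0, 0, -1.6]},
    {"jaw": 0.4, "offset": [0, 0, 0], "rot": [0, 0, -1.6]},
    {"jaw": 0.4, "offset": [0, 0, 0], "rot": [0, 0, -1.6]},
    {"jaw": 0.4, "offset": [0, 0, 0], "rot": [0, 0, -1.6]},
    {"jaw": 0.4, "offset": [0, 0, 0], "rot": [0, 0, -1.6]},
  ],
)

```text
time_s: 11.22
eef_pos: [0.5987, -0.0277, 0.1341]
eef_rot: [-0.0, 0.993, 0.122, 0.0]
wrist_force: [-0.0, 2.4, 6.1]
opening: 0.538
grasp_force: 61.9
```

```bash
python3 st.py
```

```text
11.22 [ 0.5987 -0.0277  0.1341] yaw -76.0 F [-0.   2.4  6.1] T [ 0.582 -0.085 -0.067] op 0.538 g 61.9 j6 0.21 q6 1.082
```

Request:
apply_moves(
  moves=[
    {"jaw": 0.4, "offset": [0, 0, 0], "rot": [0, 0, -1.6]},
    {"jaw": 0.4, "offset": [0, 0, 0], "rot": [0, 0, -1.6]},
    {"jaw": 0.4, "offset": [0, 0, 0], "rot": [0, 0, -1.6]},
    {"jaw": 0.4, "offset": [0, 0, 0], "rot": [0, 0, -1.6]},
    {"jaw": 0.4, "offset": [0, 0, 0], "rot": [0, 0, -1.6]},
  ],
)

```text
time_s: 11.85
eef_pos: [0.5986, -0.0278, 0.1341]
eef_rot: [-0.0, 0.982, 0.191, 0.0]
wrist_force: [0.8, 2.7, 6.0]
opening: 0.54
grasp_force: 61.9
```

```bash
python3 st.py
```

```text
11.85 [ 0.5986 -0.0278  0.1341] yaw -68.0 F [0.8 2.7 6. ] T [ 0.492 -0.015 -0.067] op 0.54 g 61.9 j6 0.21 q6 0.942
```

Request:
apply_moves(
  moves=[
    {"jaw": 0.4, "offset": [0, 0, 0], "rot": [0, 0, -1.6]},
    {"jaw": 0.4, "offset": [0, 0, 0], "rot": [0, 0, -1.6]},
    {"jaw": 0.4, "offset": [0, 0, 0], "rot": [0, 0, -1.6]},
    {"jaw": 0.4, "offset": [0, 0, 0], "rot": [0, 0, -1.6]},
    {"jaw": 0.4, "offset": [0, 0, 0], "rot": [0, 0, -1.6]},
  ],
)

```text
time_s: 12.48
eef_pos: [0.5986, -0.0279, 0.1341]
eef_rot: [0.0, 0.966, 0.259, 0.0]
wrist_force: [-0.4, 1.7, 5.9]
opening: 0.538
grasp_force: 61.9
```

```bash
python3 st.py
```

```text
12.48 [ 0.5986 -0.0279  0.1341] yaw -60.0 F [-0.4  1.7  5.9] T [ 0.382  0.016 -0.093] op 0.538 g 61.9 j6 0.211 q6 0.803
```

Request:
apply_moves(
  moves=[
    {"jaw": 0.4, "offset": [0, 0, 0], "rot": [0, 0, -1.6]},
    {"jaw": 0.4, "offset": [0, 0, 0], "rot": [0, 0, -1.6]},
    {"jaw": 0.4, "offset": [0, 0, 0], "rot": [0, 0, -1.6]},
    {"jaw": 0.4, "offset": [0, 0, 0], "rot": [0, 0, -1.6]},
    {"jaw": 0.4, "offset": [0, 0, 0], "rot": [0, 0, -1.6]},
  ],
)

```text
time_s: 13.1
eef_pos: [0.5985, -0.028, 0.1341]
eef_rot: [0.0, 0.946, 0.325, 0.0]
wrist_force: [-0.2, 2.4, 5.6]
opening: 0.539
grasp_force: 61.9
```

```bash
python3 st.py
```

```text
13.1 [ 0.5985 -0.028   0.1341] yaw -52.0 F [-0.2  2.4  5.6] T [ 0.352  0.064 -0.072] op 0.539 g 61.9 j6 0.212 q6 0.663
```

Request:
apply_moves(
  moves=[
    {"jaw": 0.4, "offset": [0, 0, 0], "rot": [0, 0, -1.6]},
    {"jaw": 0.4, "offset": [0, 0, 0], "rot": [0, 0, -1.6]},
    {"jaw": 0.4, "offset": [0, 0, 0], "rot": [0, 0, -1.6]},
    {"jaw": 0.4, "offset": [0, 0, 0], "rot": [0, 0, -1.6]},
    {"jaw": 0.4, "offset": [0, 0, 0], "rot": [0, 0, -1.6]},
  ],
)

```text
time_s: 13.72
eef_pos: [0.5986, -0.0281, 0.1341]
eef_rot: [0.0, 0.921, 0.391, 0.0]
wrist_force: [-0.1, 2.1, 5.2]
opening: 0.54
grasp_force: 61.9
```

```bash
python3 st.py
```

```text
13.72 [ 0.5986 -0.0281  0.1341] yaw -44.0 F [-0.1  2.1  5.2] T [ 0.336 -0.03  -0.048] op 0.54 g 61.9 j6 0.214 q6 0.524
```

70° turned so far, with no stop yet.

Request:
apply_moves(
  moves=[
    {"jaw": 0.4, "offset": [0, 0, 0], "rot": [0, 0, -1.6]},
    {"jaw": 0.4, "offset": [0, 0, 0], "rot": [0, 0, -1.6]},
    {"jaw": 0.4, "offset": [0, 0, 0], "rot": [0, 0, -1.6]},
    {"jaw": 0.4, "offset": [0, 0, 0], "rot": [0, 0, -1.6]},
    {"jaw": 0.4, "offset": [0, 0, 0], "rot": [0, 0, -1.6]},
  ],
)

```text
time_s: 14.35
eef_pos: [0.5988, -0.0281, 0.1341]
eef_rot: [0.0, 0.891, 0.454, 0.0]
wrist_force: [0.8, 1.5, 5.2]
opening: 0.538
grasp_force: 61.9
```

```bash
python3 st.py
```

```text
14.35 [ 0.5988 -0.0281  0.1341] yaw -36.0 F [0.8 1.5 5.2] T [ 0.304 -0.085 -0.09 ] op 0.538 g 61.9 j6 0.215 q6 0.384
```

Request:
apply_moves(
  moves=[
    {"jaw": 0.4, "offset": [0, 0, 0], "rot": [0, 0, -1.6]},
    {"jaw": 0.4, "offset": [0, 0, 0], "rot": [0, 0, -1.6]},
    {"jaw": 0.4, "offset": [0, 0, 0], "rot": [0, 0, -1.6]},
    {"jaw": 0.4, "offset": [0, 0, 0], "rot": [0, 0, -1.6]},
    {"jaw": 0.4, "offset": [0, 0, 0], "rot": [0, 0, -1.6]},
  ],
)

```text
time_s: 14.98
eef_pos: [0.5989, -0.0282, 0.1341]
eef_rot: [0.001, 0.857, 0.515, 0.0]
wrist_force: [1.2, 2.3, 5.2]
opening: 0.538
grasp_force: 61.9
```

```bash
python3 st.py
```

```text
14.98 [ 0.5989 -0.0282  0.1341] yaw -28.0 F [1.2 2.3 5.2] T [ 0.321 -0.162 -0.05 ] op 0.538 g 61.9 j6 0.218 q6 0.244
```

Request:
apply_moves(
  moves=[
    {"jaw": 0.4, "offset": [0, 0, 0], "rot": [0, 0, -1.6]},
    {"jaw": 0.4, "offset": [0, 0, 0], "rot": [0, 0, -1.6]},
    {"jaw": 0.4, "offset": [0, 0, 0], "rot": [0, 0, -1.6]},
    {"jaw": 0.4, "offset": [0, 0, 0], "rot": [0, 0, -1.6]},
    {"jaw": 0.4, "offset": [0, 0, 0], "rot": [0, 0, -1.6]},
  ],
)

```text
time_s: 15.6
eef_pos: [0.5991, -0.0281, 0.1342]
eef_rot: [0.001, 0.819, 0.574, 0.001]
wrist_force: [2.0, 2.1, 4.9]
opening: 0.541
grasp_force: 61.9
```

```bash
python3 st.py
```

```text
15.6 [ 0.5991 -0.0281  0.1342] yaw -20.0 F [2.  2.1 4.9] T [ 0.363 -0.332 -0.08 ] op 0.541 g 61.9 j6 0.214 q6 0.104
```

Request:
apply_moves(
  moves=[
    {"jaw": 0.4, "offset": [0, 0, 0], "rot": [0, 0, -1.6]},
    {"jaw": 0.4, "offset": [0, 0, 0], "rot": [0, 0, -1.6]},
    {"jaw": 0.4, "offset": [0, 0, 0], "rot": [0, 0, -1.6]},
    {"jaw": 0.4, "offset": [0, 0, 0], "rot": [0, 0, -1.6]},
    {"jaw": 0.4, "offset": [0, 0, 0], "rot": [0, 0, -1.6]},
  ],
)

```text
time_s: 16.23
eef_pos: [0.5991, -0.0281, 0.1342]
eef_rot: [0.001, 0.777, 0.63, 0.001]
wrist_force: [2.6, 2.4, 4.6]
opening: 0.539
grasp_force: 61.9
```

```bash
python3 st.py
```

```text
16.23 [ 0.5991 -0.0281  0.1342] yaw -12.0 F [2.6 2.4 4.6] T [ 0.356 -0.388 -0.056] op 0.539 g 61.9 j6 0.213 q6 -0.036
```

Request:
apply_moves(
  moves=[
    {"jaw": 0.4, "offset": [0, 0, 0], "rot": [0, 0, -1.6]},
    {"jaw": 0.4, "offset": [0, 0, 0], "rot": [0, 0, -1.6]},
    {"jaw": 0.4, "offset": [0, 0, 0], "rot": [0, 0, -1.6]},
    {"jaw": 0.4, "offset": [0, 0, 0], "rot": [0, 0, -1.6]},
    {"jaw": 0.4, "offset": [0, 0, 0], "rot": [0, 0, -1.6]},
  ],
)

```text
time_s: 16.85
eef_pos: [0.5992, -0.028, 0.1342]
eef_rot: [0.001, 0.731, 0.682, 0.001]
wrist_force: [3.2, 2.3, 4.6]
opening: 0.541
grasp_force: 61.9
```

```bash
python3 st.py
```

```text
16.85 [ 0.5992 -0.028   0.1342] yaw -4.0 F [3.2 2.3 4.6] T [ 0.409 -0.419 -0.035] op 0.541 g 61.9 j6 0.212 q6 -0.175
```

Request:
apply_moves(
  moves=[
    {"jaw": 0.4, "offset": [0, 0, 0], "rot": [0, 0, -1.6]},
    {"jaw": 0.4, "offset": [0, 0, 0], "rot": [0, 0, -1.6]},
    {"jaw": 0.4, "offset": [0, 0, 0], "rot": [0, 0, -1.6]},
    {"jaw": 0.4, "offset": [0, 0, 0], "rot": [0, 0, -1.6]},
    {"jaw": 0.4, "offset": [0, 0, 0], "rot": [0, 0, -1.6]},
  ],
)

```text
time_s: 17.48
eef_pos: [0.599, -0.0278, 0.1342]
eef_rot: [0.0, 0.682, 0.732, 0.001]
wrist_force: [2.0, 3.9, 6.4]
opening: 0.545
grasp_force: 62.0
```

```bash
python3 st.py; python3 - <<'E'
from h import *
im,d=ctrl.camera("side"); W=pts("side",d)
for r in ctrl.outline_of("side","nut_mid")[:1]:
    w=W[r["region"]]; w=w[(w[:,2]>.16)&(w[:,2]<.21)]; print(r["score"],np.nanpercentile(w,[2,50,98],axis=0).round(3))
cv2.imwrite("pics/s3.png",cv2.resize(im[130:280,220:400,::-1],None,fx=3,fy=3))
E
```

```text
17.48 [ 0.599  -0.0278  0.1342] yaw 4.0 F [2.  3.9 6.4] T [ 0.45  -0.368 -0.221] op 0.545 g 62.0 j6 0.086 q6 -0.315
0.85 [[ 0.578 -0.087  0.162]
 [ 0.596 -0.046  0.197]
 [ 0.619  0.002  0.202]]
```

View pics/s3.png

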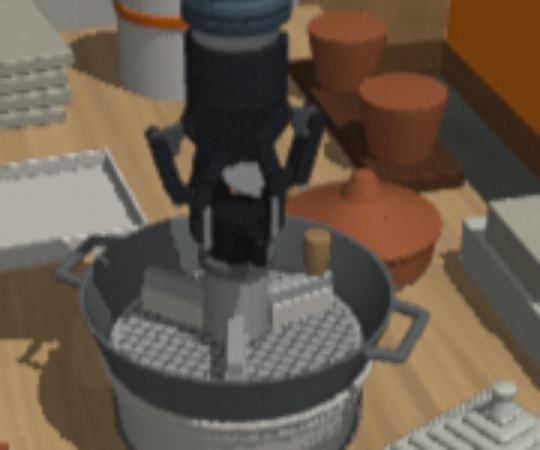

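The wings now point towards the camera (wing end at about (250,225) in the crop), so the nut turned with the gripper. The torque jumped to -0.22, which suggests the stop. I'll advance a tiny bit more to confirm.

Request:
apply_moves(
  moves=[
    {"jaw": 0.4, "offset": [0, 0, 0], "rot": [0, 0, -0.5]},
    {"jaw": 0.4, "offset": [0, 0, 0], "rot": [0, 0, -0.5]},
    {"jaw": 0.4, "offset": [0, 0, 0], "rot": [0, 0, -0.5]},
    {"jaw": 0.4, "offset": [0, 0, 0], "rot": [0, 0, 0]},
    {"jaw": 0.4, "offset": [0, 0, 0], "rot": [0, 0, 0]},
  ],
)

```text
time_s: 18.2
eef_pos: [0.5993, -0.028, 0.1341]
eef_rot: [0.001, 0.672, 0.74, 0.001]
wrist_force: [4.0, 2.9, 4.7]
opening: 0.541
grasp_force: 61.9
```

```bash
python3 st.py
```

```text
18.2 [ 0.5993 -0.028   0.1341] yaw 5.5 F [4.  2.9 4.7] T [ 0.496 -0.767 -0.03 ] op 0.541 g 61.9 j6 -0.093 q6 -0.341
```

Request:
apply_moves(
  moves=[
    {"jaw": 0.4, "offset": [0, 0, 0], "rot": [0, 0, -1]},
    {"jaw": 0.4, "offset": [0, 0, 0], "rot": [0, 0, -1]},
    {"jaw": 0.4, "offset": [0, 0, 0], "rot": [0, 0, -1]},
    {"jaw": 0.4, "offset": [0, 0, 0], "rot": [0, 0, -1]},
    {"jaw": 0.4, "offset": [0, 0, 0], "rot": [0, 0, -1]},
  ],
)

```text
time_s: 18.82
eef_pos: [0.6001, -0.0279, 0.1342]
eef_rot: [0.001, 0.639, 0.769, 0.001]
wrist_force: [8.2, 3.9, 3.0]
opening: 0.538
grasp_force: 61.7
```

```bash
python3 st.py
```

```text
18.82 [ 0.6001 -0.0279  0.1342] yaw 10.5 F [8.2 3.9 3. ] T [ 0.596 -1.259 -0.446] op 0.538 g 61.7 j6 -0.252 q6 -0.428
```

The torque and side load are rising at 124.5°, so this is the stop. I relax 1° and test the lift gently.

Request:
apply_moves(
  moves=[
    {"jaw": 0.4, "offset": [0, 0, 0], "rot": [0, 0, 1]},
    {"jaw": 0.4, "offset": [0, 0, -1], "rot": [0, 0, 0]},
    {"jaw": 0.4, "offset": [0, 0, -1], "rot": [0, 0, 0]},
    {"jaw": 0.4, "offset": [0, 0, -1], "rot": [0, 0, 0]},
    {"jaw": 0.4, "offset": [0, 0, -1], "rot": [0, 0, 0]},
  ],
)

```text
time_s: 19.45
eef_pos: [0.5998, -0.0279, 0.1355]
eef_rot: [0.001, 0.646, 0.763, 0.001]
wrist_force: [14.8, 2.8, -12.3]
opening: 0.538
grasp_force: 63.8
```

```bash
python3 st.py
```

```text
19.45 [ 0.5998 -0.0279  0.1355] yaw 9.5 F [ 14.8   2.8 -12.3] T [ 0.326 -2.371 -0.202] op 0.538 g 63.8 j6 -0.22 q6 -0.41
```

The lift is caught at 1.4 mm and there is a side load in +x: the true axis lies about 2 mm further out in x. I go back down, centre the tool and keep turning.

Request:
apply_moves(
  moves=[
    {"jaw": 0.4, "offset": [0, 0, 2], "rot": [0, 0, 0]},
    {"jaw": 0.4, "offset": [0, 0, 2], "rot": [0, 0, 0]},
    {"jaw": 0.4, "offset": [0, 1, 0], "rot": [0, 0, 0]},
    {"jaw": 0.4, "offset": [0, 1, 0], "rot": [0, 0, 0]},
    {"jaw": 0.4, "offset": [0, 0, 0], "rot": [0, 0, 0]},
  ],
)

```text
time_s: 20.08
eef_pos: [0.6, -0.028, 0.1345]
eef_rot: [-0.0, 0.646, 0.763, -0.0]
wrist_force: [-2.0, 1.4, 11.4]
opening: 0.54
grasp_force: 66.6
```

```bash
python3 st.py; python3 - <<'E'
from h import *
im,d=ctrl.camera("side"); W=pts("side",d)
for r in ctrl.outline_of("side","nut_mid")[:1]:
    w=W[r["region"]]; w=w[(w[:,2]>.16)&(w[:,2]<.21)]
    t=w[(w[:,1]<-.056)&(w[:,2]>.17)]; print(len(t),t.mean(0).round(4),np.median(t,0).round(4), t.min(0).round(3),t.max(0).round(3))
E
```

```text
20.08 [ 0.6    -0.028   0.1345] yaw 9.5 F [-2.   1.4 11.4] T [ 0.329  0.459 -0.135] op 0.54 g 66.6 j6 -0.103 q6 -0.409
103 [ 0.6043 -0.0747  0.194 ] [ 0.6035 -0.0764  0.1958] [ 0.595 -0.09   0.175] [ 0.614 -0.057  0.203]
```

Request:
apply_moves(
  moves=[
    {"jaw": 0.4, "offset": [0, 0, -0.5], "rot": [0, 0, -1]},
    {"jaw": 0.4, "offset": [0, 0, 0], "rot": [0, 0, -1]},
    {"jaw": 0.4, "offset": [0, 0, 0], "rot": [0, 0, -1]},
    {"jaw": 0.4, "offset": [0, 0, 0], "rot": [0, 0, 0]},
    {"jaw": 0.4, "offset": [0, 0, 0], "rot": [0, 0, 0]},
  ],
)

```text
time_s: 20.8
eef_pos: [0.6002, -0.0278, 0.1345]
eef_rot: [-0.0, 0.626, 0.78, -0.0]
wrist_force: [1.2, 1.6, 7.3]
opening: 0.536
grasp_force: 66.0
```

```bash
python3 st.py
```

```text
20.8 [ 0.6002 -0.0278  0.1345] yaw 12.5 F [1.2 1.6 7.3] T [ 0.43  -0.018 -0.424] op 0.536 g 66.0 j6 -0.428 q6 -0.461
```

Request:
apply_moves(
  moves=[
    {"jaw": 0.4, "offset": [0, 0, -0.5], "rot": [0, 0, -0.7]},
    {"jaw": 0.4, "offset": [0, 0, 0], "rot": [0, 0, -0.7]},
    {"jaw": 0.4, "offset": [0, 0, 0], "rot": [0, 0, -0.6]},
    {"jaw": 0.4, "offset": [0, 0, 0], "rot": [0, 0, 0]},
    {"jaw": 0.4, "offset": [0, 0, 0], "rot": [0, 0, 0]},
  ],
)

```text
time_s: 21.42
eef_pos: [0.6004, -0.0277, 0.1345]
eef_rot: [0.0, 0.612, 0.791, -0.0]
wrist_force: [3.9, 1.2, 2.7]
opening: 0.54
grasp_force: 65.5
```

```bash
python3 st.py
```

```text
21.42 [ 0.6004 -0.0277  0.1345] yaw 14.5 F [3.9 1.2 2.7] T [ 0.341 -0.328 -0.605] op 0.54 g 65.5 j6 -0.656 q6 -0.496
```

The torque rises elastically at about 0.1 Nm per degree, so the stop is firm. I relax the twist and lift again.

Request:
apply_moves(
  moves=[
    {"jaw": 0.4, "offset": [0, 0.5, 0], "rot": [0, 0, 2]},
    {"jaw": 0.4, "offset": [0, 0, 0], "rot": [0, 0, 2]},
    {"jaw": 0.4, "offset": [0, 0, -2], "rot": [0, 0, 0.5]},
    {"jaw": 0.4, "offset": [0, 0, -2], "rot": [0, 0, 0]},
    {"jaw": 0.4, "offset": [0, 0, 0], "rot": [0, 0, 0]},
  ],
)

```text
time_s: 22.05
eef_pos: [0.5998, -0.0278, 0.1362]
eef_rot: [-0.001, 0.643, 0.766, -0.001]
wrist_force: [5.0, -3.3, -8.8]
opening: 0.537
grasp_force: 64.3
```

```bash
python3 st.py
```

```text
22.05 [ 0.5998 -0.0278  0.1362] yaw 10.0 F [ 5.  -3.3 -8.8] T [-0.301 -0.996 -0.12 ] op 0.537 g 64.3 j6 -0.164 q6 -0.417
```

Request:
apply_moves(
  moves=[
    {"jaw": 0.4, "offset": [0, 0, -1], "rot": [0, 0, 0]},
    {"jaw": 0.4, "offset": [0, 0, -1], "rot": [0, 0, 0]},
    {"jaw": 0.4, "offset": [0, 0, -1], "rot": [0, 0, 0]},
    {"jaw": 0.4, "offset": [0, 0, 0], "rot": [0, 0, 0]},
    {"jaw": 0.4, "offset": [0, 0, 0], "rot": [0, 0, 0]},
  ],
)

```text
time_s: 22.68
eef_pos: [0.5998, -0.0277, 0.1389]
eef_rot: [-0.001, 0.643, 0.766, -0.001]
wrist_force: [6.1, -2.3, -9.9]
opening: 0.539
grasp_force: 64.0
```

```bash
python3 st.py
```

```text
22.68 [ 0.5998 -0.0277  0.1389] yaw 10.0 F [ 6.1 -2.3 -9.9] T [-0.249 -1.051 -0.137] op 0.539 g 64.0 j6 -0.143 q6 -0.417
```

The tool rose another 2.7 mm at an unchanged ~10 N drag, so the nut is past the pin's 2 mm catch. I keep lifting and centre the side load.

Request:
apply_moves(
  moves=[
    {"jaw": 0.4, "offset": [0, 0.5, -1], "rot": [0, 0, 0]},
    {"jaw": 0.4, "offset": [0, 0.5, -2], "rot": [0, 0, 0]},
    {"jaw": 0.4, "offset": [0, 0, -2], "rot": [0, 0, 0]},
    {"jaw": 0.4, "offset": [0, 0, -3], "rot": [0, 0, 0]},
    {"jaw": 0.4, "offset": [0, 0, -3], "rot": [0, 0, 0]},
  ],
)

```text
time_s: 23.3
eef_pos: [0.6008, -0.027, 0.1526]
eef_rot: [-0.001, 0.643, 0.766, -0.0]
wrist_force: [0.6, -0.0, -1.1]
opening: 0.54
grasp_force: 65.1
```

```bash
python3 st.py
```

```text
23.3 [ 0.6008 -0.027   0.1526] yaw 10.0 F [ 0.6 -0.  -1.1] T [ 0.011  0.016 -0.017] op 0.54 g 65.1 j6 0.0 q6 -0.417
```

Free. Now lift clear and carry the nut to the tray.

Request:
apply_moves(
  moves=[
    {"jaw": 0.4, "offset": [0, 0, -10], "rot": [0, 0, 0]},
    {"jaw": 0.4, "offset": [0, 0, -20], "rot": [0, 0, 0]},
    {"jaw": 0.4, "offset": [0, 0, -20], "rot": [0, 0, 0]},
    {"jaw": 0.4, "offset": [20, -7.4, 0], "rot": [0, 0, 0]},
    {"jaw": 0.4, "offset": [40, -15.4, 0], "rot": [0, 0, 0]},
  ],
)

```text
time_s: 23.92
eef_pos: [0.5688, 0.0284, 0.2032]
eef_rot: [0.001, 0.643, 0.766, 0.001]
wrist_force: [-0.0, 1.1, -2.0]
opening: 0.542
grasp_force: 65.2
```

Request:
apply_moves(
  moves=[
    {"jaw": 0.4, "offset": [50, -19, 0], "rot": [0, 0, 0]},
    {"jaw": 0.4, "offset": [50, -19, 0], "rot": [0, 0, 0]},
    {"jaw": 0.4, "offset": [50, -19, 0], "rot": [0, 0, 0]},
    {"jaw": 0.4, "offset": [50, -19, 0], "rot": [0, 0, 0]},
    {"jaw": 0.4, "offset": [50, -19, 0], "rot": [0, 0, 0]},
  ],
)

```text
time_s: 24.55
eef_pos: [0.4297, 0.2596, 0.2028]
eef_rot: [-0.0, 0.643, 0.766, 0.0]
wrist_force: [0.8, 0.7, -1.9]
opening: 0.537
grasp_force: 65.2
```

Request:
apply_moves(
  moves=[
    {"jaw": 0.4, "offset": [50, -19, 25], "rot": [0, 0, 0]},
    {"jaw": 0.4, "offset": [40, -17, 40], "rot": [0, 0, 0]},
    {"jaw": 0.4, "offset": [0, 0, 40], "rot": [0, 0, 0]},
    {"jaw": 0.4, "offset": [0, 0, 40], "rot": [0, 0, 0]},
    {"jaw": 0.4, "offset": [0, 0, 30], "rot": [0, 0, 0]},
  ],
)

```text
time_s: 25.18
eef_pos: [0.3786, 0.3402, 0.0261]
eef_rot: [-0.0, 0.642, 0.766, -0.001]
wrist_force: [0.6, -0.1, -1.2]
opening: 0.536
grasp_force: 65.2
```

```bash
python3 st.py; python3 - <<'E'
from h import *
im,d=ctrl.camera("side"); W=pts("side",d)
for r in ctrl.outline_of("side","nut_mid")[:1]:
    w=W[r["region"]]; print(r["score"],np.nanpercentile(w,[3,50,97],axis=0).round(3))
for r in ctrl.outline_of("side","washer_mid")[:1]:
    w=W[r["region"]]; print(r["score"],np.nanpercentile(w,[3,50,97],axis=0).round(3))
w=W.reshape(-1,3); w=w[(w[:,2]>.165)&(np.hypot(w[:,0]-.6,w[:,1]+.028)<.03)]; print("neck",len(w),np.percentile(w,[1,50,99],axis=0).round(4))
w=W.reshape(-1,3); w=w[(w[:,2]>.160)&(w[:,2]<.164)&(np.hypot(w[:,0]-.6,w[:,1]+.028)<.04)]; print("washer",len(w),w.min(0).round(4),w.max(0).round(4))
E
```

```text
25.18 [0.3786 0.3402 0.0261] yaw 10.1 F [ 0.6 -0.1 -1.2] T [-0.    -0.004 -0.032] op 0.536 g 65.2 j6 0.0 q6 0.322
0.85 [[0.363 0.281 0.058]
 [0.38  0.321 0.09 ]
 [0.399 0.38  0.095]]
0.65 [[ 0.57  -0.058  0.151]
 [ 0.593 -0.043  0.161]
 [ 0.626 -0.007  0.164]]
neck 84 [[ 0.5883 -0.0437  0.1652]
 [ 0.5966 -0.0341  0.1778]
 [ 0.6092 -0.0148  0.1816]]
washer 173 [ 0.5692 -0.059   0.16  ] [ 0.6262 -0.0008  0.164 ]
```

Request:
apply_moves(
  moves=[
    {"jaw": 0.4, "offset": [0, 0, 20], "rot": [0, 0, 0]},
    {"jaw": 0.4, "offset": [0, 0, 15], "rot": [0, 0, 0]},
    {"jaw": 0.4, "offset": [0, 0, 8], "rot": [0, 0, 0]},
    {"jaw": 0.4, "offset": [0, 0, 4], "rot": [0, 0, 0]},
    {"jaw": 0.4, "offset": [0, 0, 2], "rot": [0, 0, 0]},
  ],
)

```text
time_s: 25.95
eef_pos: [0.3811, 0.34, -0.0212]
eef_rot: [0.0, 0.643, 0.766, 0.0]
wrist_force: [0.2, -0.1, -1.1]
opening: 0.538
grasp_force: 65.2
```

Request:
apply_moves(
  moves=[
    {"jaw": 0.4, "offset": [0, 0, 1], "rot": [0, 0, 0]},
    {"jaw": 0.4, "offset": [0, 0, 1], "rot": [0, 0, 0]},
    {"jaw": 0.4, "offset": [0, 0, 0], "rot": [0, 0, 0]},
    {"jaw": 0.4, "offset": [0, 0, 0], "rot": [0, 0, 0]},
    {"jaw": 0.4, "offset": [0, 0, 0], "rot": [0, 0, 0]},
  ],
)

```text
time_s: 26.58
eef_pos: [0.3812, 0.34, -0.0225]
eef_rot: [0.0, 0.643, 0.766, 0.0]
wrist_force: [-2.6, -1.6, 6.5]
opening: 0.538
grasp_force: 66.4
```

Contact with the tray floor. Release, rise, turn by about 85° and travel back for the washer.

Request:
apply_moves(
  moves=[
    {"jaw": 0.6, "offset": [0, 0, -0.5], "rot": [0, 0, 0]},
    {"jaw": 0.7, "offset": [0, 0, 0], "rot": [0, 0, 0]},
    {"jaw": 0.8, "offset": [0, 0, 0], "rot": [0, 0, 0]},
    {"jaw": 0.8, "offset": [0, 0, -15], "rot": [0, 0, 0]},
    {"jaw": 0.8, "offset": [0, 0, -30], "rot": [0, 0, 0]},
  ],
)

```text
time_s: 27.2
eef_pos: [0.3799, 0.3393, 0.0222]
eef_rot: [-0.0, 0.643, 0.766, -0.001]
wrist_force: [0.2, -0.1, 0.7]
opening: 0.797
grasp_force: 0.0
```

Request:
apply_moves(
  moves=[
    {"jaw": 0.8, "offset": [0, 0, -40], "rot": [0, 0, 0]},
    {"jaw": 1, "offset": [0, 0, -40], "rot": [0, 0, 10.6]},
    {"jaw": 1, "offset": [0, 0, -40], "rot": [0, 0, 10.6]},
    {"jaw": 1, "offset": [0, 0, -40], "rot": [0, 0, 10.6]},
    {"jaw": 1, "offset": [0, 0, 0], "rot": [0, 0, 10.6]},
  ],
)

```text
time_s: 27.82
eef_pos: [0.3831, 0.3412, 0.1873]
eef_rot: [0.0, 0.878, 0.479, 0.004]
wrist_force: [0.1, -0.2, -0.1]
opening: 1.001
grasp_force: 0.0
```

Request:
apply_moves(
  moves=[
    {"jaw": 1, "offset": [0, 0, 0], "rot": [0, 0, 10.6]},
    {"jaw": 1, "offset": [0, 0, 0], "rot": [0, 0, 10.6]},
    {"jaw": 1, "offset": [0, 0, 0], "rot": [0, 0, 10.6]},
    {"jaw": 1, "offset": [0, 0, 0], "rot": [0, 0, 10.6]},
    {"jaw": 1, "offset": [14.2, 51.6, 0], "rot": [0, 0, 0]},
  ],
)

```text
time_s: 28.45
eef_pos: [0.4072, 0.2954, 0.1832]
eef_rot: [-0.001, 0.991, 0.133, 0.001]
wrist_force: [0.2, 0.2, -0.2]
opening: 1.0
grasp_force: 0.0
```

Request:
apply_moves(
  moves=[
    {"jaw": 1, "offset": [14.2, 51.6, 0], "rot": [0, 0, 0]},
    {"jaw": 1, "offset": [14.2, 51.6, 0], "rot": [0, 0, 0]},
    {"jaw": 1, "offset": [14.2, 51.6, 0], "rot": [0, 0, 0]},
    {"jaw": 1, "offset": [14.2, 51.6, 0], "rot": [0, 0, 0]},
    {"jaw": 1, "offset": [14.2, 51.6, 0], "rot": [0, 0, 0]},
  ],
)

```text
time_s: 29.08
eef_pos: [0.5451, 0.0618, 0.1834]
eef_rot: [0.0, 0.991, 0.132, 0.001]
wrist_force: [0.5, 1.3, 0.8]
opening: 1.002
grasp_force: 0.0
```

Request:
apply_moves(
  moves=[
    {"jaw": 1, "offset": [14.2, 51.6, 0], "rot": [0, 0, 0]},
    {"jaw": 1, "offset": [14.2, 51.6, 0], "rot": [0, 0, 0]},
    {"jaw": 1, "offset": [0, 0, 0], "rot": [0, 0, 0]},
    {"jaw": 1, "offset": [0, 0, 0], "rot": [0, 0, 0]},
    {"jaw": 1, "offset": [0, 0, 0], "rot": [0, 0, 0]},
  ],
)

```text
time_s: 29.7
eef_pos: [0.5982, -0.0274, 0.1825]
eef_rot: [-0.0, 0.991, 0.133, 0.0]
wrist_force: [-0.5, -0.1, 0.5]
opening: 1.003
grasp_force: 0.0
```

```bash
python3 st.py; python3 - <<'E'
from h import *
im,d=ctrl.camera("side"); W=pts("side",d)
for r in ctrl.outline_of("side","nut_mid")[:1]:
    w=W[r["region"]]; print(r["score"],np.nanpercentile(w,[3,50,97],axis=0).round(3))
rr=W.reshape(-1,3); g=np.hypot(rr[:,0]-.6,rr[:,1]+.028); k=rr[(rr[:,2]>.14)&(rr[:,2]<.158)&(g>.06)&(g<.095)]; print("crank",len(k),k.mean(0).round(3))
E
```

```text
29.7 [ 0.5982 -0.0274  0.1825] yaw -74.7 F [-0.5 -0.1  0.5] T [-0.03   0.007 -0.025] op 1.003 g 0.0 j6 0.004 q6 1.06
0.6 [[ 0.487 -0.146  0.002]
 [ 0.583 -0.068  0.081]
 [ 0.715  0.088  0.126]]
crank 73 [ 0.669 -0.014  0.148]
```

Request:
apply_moves(
  moves=[
    {"jaw": 1, "offset": [0.8, 1.2, 20], "rot": [0, 0, 0]},
    {"jaw": 1, "offset": [0, 0, 20], "rot": [0, 0, 0]},
    {"jaw": 1, "offset": [0, 0, 20], "rot": [0, 0, 0]},
    {"jaw": 1, "offset": [0, 0, 14.5], "rot": [0, 0, 0]},
    {"jaw": 1, "offset": [0, 0, 0], "rot": [0, 0, 0]},
  ],
)

```text
time_s: 30.42
eef_pos: [0.5986, -0.0294, 0.1055]
eef_rot: [-0.001, 0.991, 0.132, -0.002]
wrist_force: [-0.6, -0.8, 0.9]
opening: 1.001
grasp_force: 0.0
```

Request:
apply_moves(
  moves=[
    {"jaw": 0.85, "offset": [0, 0, 0], "rot": [0, 0, 0]},
    {"jaw": 0.75, "offset": [0, 0, 0], "rot": [0, 0, 0]},
    {"jaw": 0.65, "offset": [0, 0, 0], "rot": [0, 0, 0]},
    {"jaw": 0.55, "offset": [0, 0, 0], "rot": [0, 0, 0]},
    {"jaw": 0.55, "offset": [0, 0, 0], "rot": [0, 0, 0]},
  ],
)

```text
time_s: 31.05
eef_pos: [0.6003, -0.0279, 0.1092]
eef_rot: [-0.001, 0.991, 0.133, 0.001]
wrist_force: [-2.6, 5.9, 6.8]
opening: 0.683
grasp_force: 63.6
```

```bash
python3 st.py; python3 - <<'E'
from h import *
im,d=ctrl.camera("side"); cv2.imwrite("pics/s4.png",cv2.resize(im[130:280,220:400,::-1],None,fx=3.5,fy=3.5))
E
```

```text
31.05 [ 0.6003 -0.0279  0.1092] yaw -74.8 F [-2.6  5.9  6.8] T [ 1.224  0.418 -0.064] op 0.683 g 63.6 j6 0.004 q6 1.059
```

View pics/s4.png

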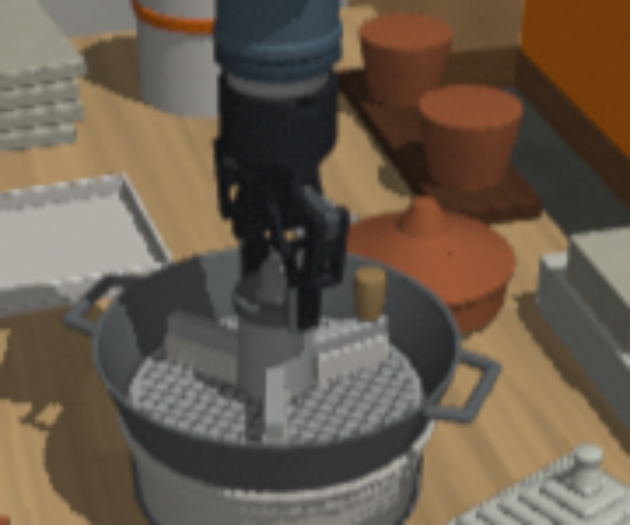

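The front finger's tip at (305,325) in the crop lies against the washer, and opening 0.683 (≈ 58 mm) fits the washer rather than the 52 mm hub. I lift it slowly.

Request:
apply_moves(
  moves=[
    {"jaw": 0.55, "offset": [0, 0, -2], "rot": [0, 0, 0]},
    {"jaw": 0.55, "offset": [0, 0, -4], "rot": [0, 0, 0]},
    {"jaw": 0.55, "offset": [0, -0.5, -6], "rot": [0, 0, 0]},
    {"jaw": 0.55, "offset": [0, 0, -6], "rot": [0, 0, 0]},
    {"jaw": 0.55, "offset": [0, 0, -6], "rot": [0, 0, 0]},
  ],
)

```text
time_s: 31.72
eef_pos: [0.5996, -0.0285, 0.1319]
eef_rot: [-0.001, 0.991, 0.132, 0.0]
wrist_force: [-0.6, 5.9, -2.7]
opening: 0.684
grasp_force: 64.7
```

```bash
python3 st.py; python3 - <<'E'
from h import *
im,d=ctrl.camera("side"); W=pts("side",d).reshape(-1,3)
g=np.hypot(W[:,0]-.6,W[:,1]+.028)
for t in("rotor_hub","washer_mid"):
  for r in ctrl.outline_of("side",t)[:1]: 
    w=W.reshape(420,560,3)[r["region"]]; print(t,r["score"],np.nanpercentile(w,[3,50,97],axis=0).round(3))
w=W[(g>.06)&(g<.095)&(W[:,2]>.13)&(W[:,2]<.22)]; print("crank top",len(w),w[w[:,0]>.65].max(0).round(3))
E
```

```text
31.72 [ 0.5996 -0.0285  0.1319] yaw -74.8 F [-0.6  5.9 -2.7] T [ 0.791 -0.147  0.026] op 0.684 g 64.7 j6 -0.009 q6 1.059
rotor_hub 0.97 [[ 0.539 -0.108  0.082]
 [ 0.593 -0.024  0.114]
 [ 0.678  0.026  0.151]]
washer_mid 0.7 [[ 0.701 -0.357  0.005]
 [ 0.752 -0.297  0.026]
 [ 0.787 -0.268  0.046]]
crank top 106 [0.682 0.    0.155]
```

Request:
apply_moves(
  moves=[
    {"jaw": 0.55, "offset": [0, -0.5, -10], "rot": [0, 0, 0]},
    {"jaw": 0.55, "offset": [0, 0, -15], "rot": [0, 0, 0]},
    {"jaw": 0.55, "offset": [0, 0, -20], "rot": [0, 0, 0]},
    {"jaw": 0.55, "offset": [0, 0, -20], "rot": [0, 0, 0]},
    {"jaw": 0.55, "offset": [1.2, -30, 0], "rot": [0, 0, 0]},
  ],
)

```text
time_s: 32.5
eef_pos: [0.5952, -0.0019, 0.2006]
eef_rot: [0.002, 0.991, 0.131, 0.003]
wrist_force: [-0.7, 0.5, -0.7]
opening: 0.681
grasp_force: 65.1
```

Request:
apply_moves(
  moves=[
    {"jaw": 0.55, "offset": [1.5, -50, 0], "rot": [0, 0, 0]},
    {"jaw": 0.55, "offset": [1.5, -50, 0], "rot": [0, 0, 0]},
    {"jaw": 0.55, "offset": [1.5, -50, 0], "rot": [0, 0, 0]},
    {"jaw": 0.55, "offset": [1.5, -50, 0], "rot": [0, 0, 0]},
    {"jaw": 0.55, "offset": [1.5, -50, 0], "rot": [0, 0, 0]},
  ],
)

```text
time_s: 33.12
eef_pos: [0.535, 0.2447, 0.1985]
eef_rot: [0.0, 0.991, 0.132, 0.001]
wrist_force: [0.5, 0.4, -0.4]
opening: 0.687
grasp_force: 65.1
```

Request:
apply_moves(
  moves=[
    {"jaw": 0.55, "offset": [1.5, -50, 0], "rot": [0, 0, 0]},
    {"jaw": 0.55, "offset": [0, -49, 20], "rot": [0, 0, 0]},
    {"jaw": 0.55, "offset": [0, 0, 40], "rot": [0, 0, 0]},
    {"jaw": 0.55, "offset": [0, 0, 50], "rot": [0, 0, 0]},
    {"jaw": 0.55, "offset": [0, 0, 50], "rot": [0, 0, 0]},
  ],
)

```text
time_s: 33.75
eef_pos: [0.5116, 0.3399, 0.0371]
eef_rot: [0.0, 0.991, 0.133, 0.002]
wrist_force: [0.1, -0.1, -0.9]
opening: 0.679
grasp_force: 65.1
```

```bash
python3 st.py; python3 - <<'E'
from h import *
for c in("side","top"):
  im,d=ctrl.camera(c); W=pts(c,d)
  for t in("washer_mid","nut_mid"):
   for r in ctrl.outline_of(c,t)[:1]: 
    w=W[r["region"]]; print(c,t,r["score"],np.nanpercentile(w,[3,50,97],axis=0).round(3).tolist())
E
```

```text
33.75 [0.5116 0.3399 0.0371] yaw -74.8 F [ 0.1 -0.1 -0.9] T [-0.044 -0.063  0.003] op 0.679 g 65.1 j6 0.0 q6 1.7
side washer_mid 0.44 [[0.482, 0.308, 0.002], [0.496, 0.33, 0.087], [0.518, 0.5, 0.092]]
side nut_mid 0.79 [[0.36, 0.281, 0.01], [0.38, 0.323, 0.041], [0.402, 0.38, 0.047]]
top washer_mid 0.37 [[0.483, 0.311, 0.003], [0.496, 0.321, 0.087], [0.508, 0.341, 0.092]]
top nut_mid 0.54 [[0.32, 0.247, -0.0], [0.444, 0.292, 0.005], [0.574, 0.363, 0.025]]
```

The nut is resting in the tray (top at 0.047). The washer's bottom is about 41 mm above the TCP, so I lower it.

Request:
apply_moves(
  moves=[
    {"jaw": 0.55, "offset": [0, 0, 30], "rot": [0, 0, 0]},
    {"jaw": 0.55, "offset": [0, 0, 20], "rot": [0, 0, 0]},
    {"jaw": 0.55, "offset": [0, 0, 12], "rot": [0, 0, 0]},
    {"jaw": 0.55, "offset": [0, 0, 5], "rot": [0, 0, 0]},
    {"jaw": 0.55, "offset": [0, 0, 2], "rot": [0, 0, 0]},
  ],
)

```text
time_s: 34.67
eef_pos: [0.5104, 0.3399, -0.0322]
eef_rot: [-0.0, 0.991, 0.132, 0.0]
wrist_force: [-0.4, -0.7, -0.7]
opening: 0.684
grasp_force: 65.1
```

Request:
apply_moves(
  moves=[
    {"jaw": 0.55, "offset": [0, 0, 1], "rot": [0, 0, 0]},
    {"jaw": 0.55, "offset": [0, 0, 1], "rot": [0, 0, 0]},
    {"jaw": 0.55, "offset": [0, 0, 0], "rot": [0, 0, 0]},
    {"jaw": 0.55, "offset": [0, 0, 0], "rot": [0, 0, 0]},
    {"jaw": 0.55, "offset": [0, 0, 0], "rot": [0, 0, 0]},
  ],
)

```text
time_s: 35.3
eef_pos: [0.5105, 0.34, -0.0332]
eef_rot: [-0.0, 0.991, 0.132, 0.0]
wrist_force: [-3.4, -0.2, 4.9]
opening: 0.684
grasp_force: 68.4
```

Request:
apply_moves(
  moves=[
    {"jaw": 0.72, "offset": [0, 0, 0], "rot": [0, 0, 0]},
    {"jaw": 0.78, "offset": [0, 0, 0], "rot": [0, 0, 0]},
    {"jaw": 0.85, "offset": [0, 0, 0], "rot": [0, 0, 0]},
    {"jaw": 0.85, "offset": [0, 0, -10], "rot": [0, 0, 0]},
    {"jaw": 0.85, "offset": [0, 0, -30], "rot": [0, 0, 0]},
  ],
)

```text
time_s: 35.92
eef_pos: [0.5085, 0.339, 0.0047]
eef_rot: [0.0, 0.991, 0.132, -0.002]
wrist_force: [0.5, -0.3, -0.2]
opening: 0.854
grasp_force: 0.0
```

Request:
apply_moves(
  moves=[
    {"jaw": 1, "offset": [0, 0, -50], "rot": [0, 0, 0]},
    {"jaw": 1, "offset": [0, 0, -50], "rot": [0, 0, 0]},
    {"jaw": 1, "offset": [0, 0, -50], "rot": [0, 0, 0]},
    {"jaw": 1, "offset": [0, 0, -30], "rot": [0, 0, 0]},
    {"jaw": 1, "offset": [-1.2, 47.4, 0], "rot": [0, 0, 0]},
  ],
)

```text
time_s: 36.55
eef_pos: [0.5229, 0.2961, 0.1904]
eef_rot: [-0.001, 0.991, 0.134, 0.004]
wrist_force: [0.9, -0.4, -0.3]
opening: 1.002
grasp_force: 0.0
```

Request:
apply_moves(
  moves=[
    {"jaw": 1, "offset": [-1.2, 47.4, 0], "rot": [0, 0, 0]},
    {"jaw": 1, "offset": [-1.2, 47.4, 0], "rot": [0, 0, 0]},
    {"jaw": 1, "offset": [-1.2, 47.4, 0], "rot": [0, 0, 0]},
    {"jaw": 1, "offset": [-1.2, 47.4, 0], "rot": [0, 0, 0]},
    {"jaw": 1, "offset": [-1.2, 47.4, 0], "rot": [0, 0, 0]},
  ],
)

```text
time_s: 37.17
eef_pos: [0.5779, 0.0619, 0.1865]
eef_rot: [0.0, 0.991, 0.132, 0.001]
wrist_force: [0.5, 0.9, 0.9]
opening: 1.002
grasp_force: 0.0
```

Request:
apply_moves(
  moves=[
    {"jaw": 1, "offset": [-1.2, 47.4, 0], "rot": [0, 0, 0]},
    {"jaw": 1, "offset": [-1.2, 47.4, 0], "rot": [0, 0, 0]},
    {"jaw": 1, "offset": [0, 0, 0], "rot": [0, 0, 0]},
    {"jaw": 1, "offset": [0, 0, 0], "rot": [0, 0, 0]},
    {"jaw": 1, "offset": [0, 0, 0], "rot": [0, 0, 0]},
  ],
)

```text
time_s: 37.8
eef_pos: [0.6, -0.0275, 0.1858]
eef_rot: [-0.0, 0.991, 0.133, 0.0]
wrist_force: [-0.8, 0.4, 0.5]
opening: 1.005
grasp_force: 0.0
```

```bash
python3 st.py; python3 - <<'E'
from h import *
for c in("side","top"):
  im,d=ctrl.camera(c); W=pts(c,d)
  for t in("washer_mid","nut_mid"):
   for r in ctrl.outline_of(c,t)[:1]: 
    w=W[r["region"]]; print(c,t,r["score"],np.nanpercentile(w,[3,50,97],axis=0).round(3).tolist())
E
```

```text
37.8 [ 0.6    -0.0275  0.1858] yaw -74.7 F [-0.8  0.4  0.5] T [0.033 0.009 0.017] op 1.005 g 0.0 j6 0.005 q6 1.061
side washer_mid 0.73 [[0.484, 0.308, 0.004], [0.508, 0.328, 0.015], [0.533, 0.358, 0.019]]
side nut_mid 0.68 [[0.361, 0.28, 0.009], [0.38, 0.322, 0.041], [0.402, 0.377, 0.047]]
top washer_mid 0.52 [[0.484, 0.312, 0.003], [0.51, 0.339, 0.015], [0.537, 0.367, 0.021]]
top nut_mid 0.77 [[0.364, 0.288, 0.009], [0.384, 0.334, 0.044], [0.402, 0.383, 0.05]]
```

Nut and washer are both well placed in the tray. Now for the rotor hub.

Request:
apply_moves(
  moves=[
    {"jaw": 1, "offset": [0, 0, 30], "rot": [0, 0, 0]},
    {"jaw": 1, "offset": [0, 0, 30], "rot": [0, 0, 0]},
    {"jaw": 1, "offset": [0, 0, 20], "rot": [0, 0, 0]},
    {"jaw": 1, "offset": [0, 0, 10], "rot": [0, 0, 0]},
    {"jaw": 1, "offset": [0, 0, 8], "rot": [0, 0, 0]},
  ],
)

```text
time_s: 38.72
eef_pos: [0.6007, -0.0288, 0.0877]
eef_rot: [0.0, 0.991, 0.132, 0.0]
wrist_force: [0.2, -0.3, -0.5]
opening: 0.999
grasp_force: 0.0
```

Request:
apply_moves(
  moves=[
    {"jaw": 0.8, "offset": [0, 0, 0], "rot": [0, 0, 0]},
    {"jaw": 0.68, "offset": [0, 0, 0], "rot": [0, 0, 0]},
    {"jaw": 0.55, "offset": [0, 0, 0], "rot": [0, 0, 0]},
    {"jaw": 0.45, "offset": [0, 0, 0], "rot": [0, 0, 0]},
    {"jaw": 0.4, "offset": [0, 0, 0], "rot": [0, 0, 0]},
  ],
)

```text
time_s: 39.35
eef_pos: [0.6008, -0.0277, 0.089]
eef_rot: [-0.001, 0.991, 0.132, 0.001]
wrist_force: [-1.3, 5.8, 5.9]
opening: 0.595
grasp_force: 64.6
```

```bash
python3 st.py
```

```text
39.35 [ 0.6008 -0.0277  0.089 ] yaw -74.8 F [-1.3  5.8  5.9] T [ 1.08   0.373 -0.071] op 0.595 g 64.6 j6 -0.055 q6 1.06
```

Request:
apply_moves(
  moves=[
    {"jaw": 0.4, "offset": [0, -0.5, -3], "rot": [0, 0, 0]},
    {"jaw": 0.4, "offset": [0, -0.5, -6], "rot": [0, 0, 0]},
    {"jaw": 0.4, "offset": [0, 0, -10], "rot": [0, 0, 0]},
    {"jaw": 0.4, "offset": [0, 0, -12], "rot": [0, 0, 0]},
    {"jaw": 0.4, "offset": [0, 0, -12], "rot": [0, 0, 0]},
  ],
)

```text
time_s: 39.98
eef_pos: [0.6, -0.0278, 0.1316]
eef_rot: [0.0, 0.991, 0.132, 0.0]
wrist_force: [0.5, 3.0, -4.6]
opening: 0.594
grasp_force: 63.3
```

```bash
python3 st.py
```

```text
39.98 [ 0.6    -0.0278  0.1316] yaw -74.8 F [ 0.5  3.  -4.6] T [ 0.387 -0.112  0.036] op 0.594 g 63.3 j6 -0.003 q6 1.062
```

Request:
apply_moves(
  moves=[
    {"jaw": 0.4, "offset": [0, 0, -20], "rot": [0, 0, 0]},
    {"jaw": 0.4, "offset": [0, 0, -20], "rot": [0, 0, 0]},
    {"jaw": 0.4, "offset": [0, 0, -25], "rot": [0, 0, 0]},
    {"jaw": 0.4, "offset": [0, 0, -25], "rot": [0, 0, 0]},
    {"jaw": 0.4, "offset": [0, 0, -10], "rot": [0, 0, 0]},
  ],
)

```text
time_s: 40.6
eef_pos: [0.6011, -0.0285, 0.2339]
eef_rot: [0.001, 0.991, 0.132, 0.002]
wrist_force: [0.6, 0.5, -3.9]
opening: 0.594
grasp_force: 63.6
```

Request:
apply_moves(
  moves=[
    {"jaw": 0.4, "offset": [-20, 24, 0], "rot": [0, 0, 0]},
    {"jaw": 0.4, "offset": [-30, 36.1, 0], "rot": [0, 0, 0]},
    {"jaw": 0.4, "offset": [-35, 42.2, 0], "rot": [0, 0, 0]},
    {"jaw": 0.4, "offset": [-35, 42.2, 0], "rot": [0, 0, 0]},
    {"jaw": 0.4, "offset": [-35, 42.2, 0], "rot": [0, 0, 0]},
  ],
)

```text
time_s: 41.22
eef_pos: [0.4982, -0.2501, 0.2307]
eef_rot: [0.0, 0.991, 0.132, -0.0]
wrist_force: [0.4, -0.0, -3.9]
opening: 0.597
grasp_force: 63.6
```

Request:
apply_moves(
  moves=[
    {"jaw": 0.4, "offset": [-35, 42.2, 0], "rot": [0, 0, 0]},
    {"jaw": 0.4, "offset": [-25.5, 30.7, 0], "rot": [0, 0, 0]},
    {"jaw": 0.4, "offset": [0, 0, 30], "rot": [0, 0, 0]},
    {"jaw": 0.4, "offset": [0, 0, 45], "rot": [0, 0, 0]},
    {"jaw": 0.4, "offset": [0, 0, 45], "rot": [0, 0, 0]},
  ],
)

```text
time_s: 41.85
eef_pos: [0.4597, -0.3353, 0.1097]
eef_rot: [0.0, 0.991, 0.132, 0.0]
wrist_force: [0.3, -0.2, -4.7]
opening: 0.592
grasp_force: 63.8
```

```bash
python3 st.py; python3 - <<'E'
from h import *
im,d=ctrl.camera("side"); save(im,"s5.png"); W=pts("side",d)
for r in ctrl.outline_of("side","rotor_hub")[:1]: 
    w=W[r["region"]]; print(r["score"],np.nanpercentile(w,[1,50,99],axis=0).round(3).tolist())
E
```

```text
41.85 [ 0.4597 -0.3353  0.1097] yaw -74.8 F [ 0.3 -0.2 -4.7] T [-0.055 -0.018  0.013] op 0.592 g 63.8 j6 -0.0 q6 0.468
0.59 [[0.394, -0.422, 0.1], [0.447, -0.331, 0.135], [0.541, -0.277, 0.174]]
```

View pics/s5.png

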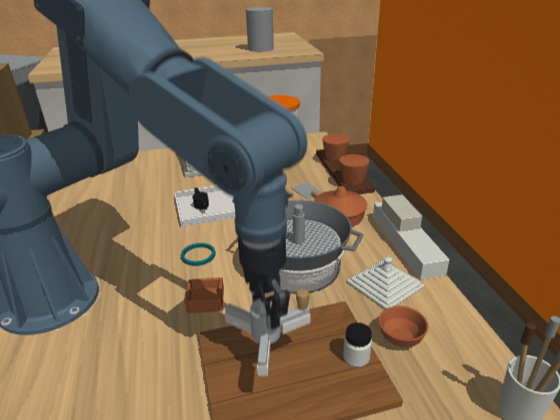

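The rotor hangs level over the board with its hub at about (265,325); the jar at (357,345) is clear. I lower it.

Request:
apply_moves(
  moves=[
    {"jaw": 0.4, "offset": [0, 0, 30], "rot": [0, 0, 0]},
    {"jaw": 0.4, "offset": [0, 0, 25], "rot": [0, 0, 0]},
    {"jaw": 0.4, "offset": [0, 0, 15], "rot": [0, 0, 0]},
    {"jaw": 0.4, "offset": [0, 0, 7], "rot": [0, 0, 0]},
    {"jaw": 0.4, "offset": [0, 0, 2], "rot": [0, 0, 0]},
  ],
)

```text
time_s: 42.58
eef_pos: [0.4605, -0.3352, 0.0323]
eef_rot: [0.0, 0.991, 0.132, 0.0]
wrist_force: [-0.2, 0.5, -3.6]
opening: 0.596
grasp_force: 64.8
```

Request:
apply_moves(
  moves=[
    {"jaw": 0.4, "offset": [0, 0, 1], "rot": [0, 0, 0]},
    {"jaw": 0.4, "offset": [0, 0, 1], "rot": [0, 0, 0]},
    {"jaw": 0.4, "offset": [0, 0, 1], "rot": [0, 0, 0]},
    {"jaw": 0.4, "offset": [0, 0, 0], "rot": [0, 0, 0]},
    {"jaw": 0.4, "offset": [0, 0, 0], "rot": [0, 0, 0]},
  ],
)

```text
time_s: 43.2
eef_pos: [0.4601, -0.3348, 0.0286]
eef_rot: [0.0, 0.991, 0.132, 0.0]
wrist_force: [0.5, 0.9, -4.6]
opening: 0.596
grasp_force: 64.8
```

Request:
apply_moves(
  moves=[
    {"jaw": 0.4, "offset": [0, 0, 1], "rot": [0, 0, 0]},
    {"jaw": 0.4, "offset": [0, 0, 1], "rot": [0, 0, 0]},
    {"jaw": 0.4, "offset": [0, 0, 0], "rot": [0, 0, 0]},
    {"jaw": 0.4, "offset": [0, 0, 0], "rot": [0, 0, 0]},
    {"jaw": 0.4, "offset": [0, 0, 0], "rot": [0, 0, 0]},
  ],
)

```text
time_s: 43.82
eef_pos: [0.4601, -0.3349, 0.027]
eef_rot: [0.0, 0.991, 0.132, -0.0]
wrist_force: [-3.4, 0.8, 4.7]
opening: 0.595
grasp_force: 65.8
```

Touching down. Release and rise straight up.

Request:
apply_moves(
  moves=[
    {"jaw": 0.65, "offset": [0, 0, -0.5], "rot": [0, 0, 0]},
    {"jaw": 0.75, "offset": [0, 0, 0], "rot": [0, 0, 0]},
    {"jaw": 0.9, "offset": [0, 0, 0], "rot": [0, 0, 0]},
    {"jaw": 0.9, "offset": [0, 0, -15], "rot": [0, 0, 0]},
    {"jaw": 0.9, "offset": [0, 0, -30], "rot": [0, 0, 0]},
  ],
)

```text
time_s: 44.45
eef_pos: [0.4594, -0.3341, 0.0722]
eef_rot: [-0.001, 0.991, 0.132, -0.001]
wrist_force: [0.3, -1.2, 0.0]
opening: 0.898
grasp_force: 0.0
```

Request:
apply_moves(
  moves=[
    {"jaw": 0.9, "offset": [0, 0, -40], "rot": [0, 0, 0]},
    {"jaw": 0.9, "offset": [0, 0, -40], "rot": [0, 0, 0]},
    {"jaw": 0.9, "offset": [0, 0, -40], "rot": [0, 0, 0]},
    {"jaw": 0.9, "offset": [0, 0, 0], "rot": [0, 0, 0]},
    {"jaw": 0.9, "offset": [0, 0, 0], "rot": [0, 0, 0]},
  ],
)

```text
time_s: 45.08
eef_pos: [0.46, -0.3346, 0.1923]
eef_rot: [0.0, 0.991, 0.132, 0.0]
wrist_force: [0.6, 0.7, -0.2]
opening: 0.899
grasp_force: 0.0
```

```bash
python3 st.py; python3 - <<'E'
from h import *
im,d=ctrl.camera("side"); save(im,"s6.png"); W=pts("side",d)
for t in("rotor_hub","washer_mid","nut_mid","glaze_jar"):
  for r in ctrl.outline_of("side",t)[:1]: 
    w=W[r["region"]]; print(t,r["score"],np.nanpercentile(w,[1,50,99],axis=0).round(3).tolist())
E
```

```text
45.08 [ 0.46   -0.3346  0.1923] yaw -74.8 F [ 0.6  0.7 -0.2] T [-0.049  0.007  0.001] op 0.899 g 0.0 j6 0.0 q6 0.468
rotor_hub 0.74 [[0.395, -0.422, 0.017], [0.455, -0.332, 0.053], [0.541, -0.273, 0.091]]
washer_mid 0.47 [[0.682, 0.297, -0.002], [0.722, 0.355, 0.003], [0.763, 0.408, 0.02]]
nut_mid 0.75 [[0.359, 0.279, 0.006], [0.38, 0.324, 0.041], [0.403, 0.422, 0.048]]
glaze_jar 0.62 [[0.604, -0.378, 0.021], [0.624, -0.368, 0.07], [0.652, -0.333, 0.09]]
```

View pics/s6.png

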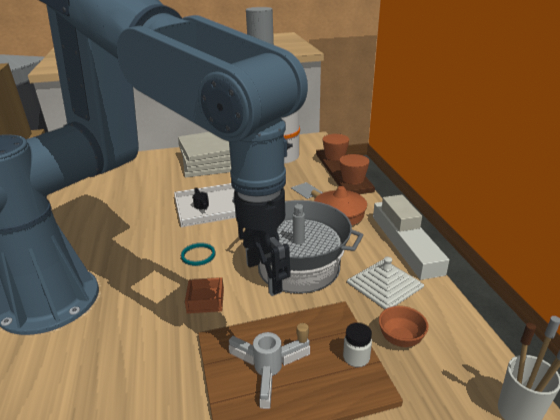

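The rotor stands upright on the board with its hub at (267,345), the nut is in the tray at (200,199), and the jar is undisturbed at (357,345). The washer was measured flat in the tray earlier; the arm now hides it from this view.

```bash
python3 -c "
from bench import ctrl
print(ctrl.hand_in())"
```

```text
the job is handed in; nothing more can be done
None
```

I stripped the sieve and handed the job in at about 45 s; no pass or fail came back. By the cameras, the nut and the flat washer are in the tray, the rotor stands on its brushes on the board, and I saw no other ware shifted.

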